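# Put the packed gift box away behind the folding door

### The arm

A 6-joint arm with a two-finger parallel gripper is mounted at the origin on the work surface. World frame = base frame: x ahead of the robot, y to its left, z up, the work surface at z = 0. Lengths are in mm, angles in rad, forces in N, time in s.
With the tool pointing down it reaches from about 275 to 750 mm from the base axis. Payload 10.2 kg.
Tool frame: the origin (TCP) lies between the finger pads; the fingertips stand 17 mm ahead of it and the grasp point (between the pads) lies 2 mm behind it; y points along the fingers, x is the direction in which the jaws open and shut, and the axes are right-handed (so a half turn about y gives the same grasp; the last joint's range is limited). The gripper opens to 85 mm and grips with 20 to 120 N. Pads are 22 mm wide; open, the fingers measure 114 mm over their backs; the gripper's body (76 mm by 85 mm) begins 54 mm behind the grasp point. The pads swing forward as they close: fully open they stand 13 mm farther back than shut.
Start: joints at [0.97, 0.313, 1.498, -0, 1.331, -0.223], TCP at [193.673, 487.977, 248.294] pointing down, gripper open.
Joint ranges: [-2.94, 2.94], [-0.97, 2.17], [0.19, 2.56], [-1.23, 4.37], [0.02, 3.11], [-2.88, 2.88]. Speed limits (rad/s): [2.39, 2.39, 3.01, 3.14, 3.14, 3.14].

### API

Orientations are given as a unit quaternion [w, x, y, z].
In Python, from rig import ctrl gives the robot as it stands.
- The arm moves only by the tool jog_arm, never from a script. Its argument "targets" is a list of rows, each an object with "offset": the shift along the tool's x, y, z in m, a list of three; "yaw": the turn about the tool's y in rad. In form: [{"offset": [dx, dy, dz], "yaw": yaw}, ...]. A call has 1 to 12 rows; each row is the pose to reach, as a shift and turn from the pose measured when the call began, along the tool's axes at that moment; what a row does not reach only later rows make up. A row lasts 1/12 s, in which the tool goes at most 41.7 mm and 7.16 degrees, less where a joint would pass 70% of its speed; a pose out of reach is approached as far as the arm can. A call with a gripper value outside its range is refused whole. "fingers" is the finger opening in m, from 0 to 0.0854, set as the call begins (left out, the last holds). The fingers move at their own pace and stop on an object; "grip_force" is the grip in N (left out, the last holds). Time passes only in rows, so rows that repeat a pose let the fingers close. It gives the time, the measured TCP pose, the force and the opening at its end, in the units of the state.
- ctrl.sense(): the state, without advancing time (a new reading comes with each control period).
- ctrl.capture(name): name is "side" or "top"; returns a dict with "img" (384x512x3 uint8, red, green, blue), "intrinsics" (3x3 intrinsics, pixels), "k1" (the pictures are not rectified: a ray, as slopes to the right and down, at radius r is drawn at 1 + k1 r^2 times it, then the intrinsics apply), "T" (4x4, takes a point from camera to world coordinates). Camera axes: x right, y up, looking along -z (the intrinsics and any distortion apply to the point x, -y, -z); pixel columns grow to the right and rows downward; lengths in mm; the calibration is good to about 2 mm. A picture is of the moment at which its call begins. There is no depth.
- ctrl.finish_job(): hands the job in, once; it reports no verdict.
Trained networks look in the newest picture that a camera, given by its name, has taken for a name from the list of things; names that differ only in an ending like _2 or _b are one class to them, and where a whole thing is asked for, a point or a joint stands for the part that bears it (a point fixed in the world has none). Each returns a list of dicts, best first, with "score" (0 to 1); they miss things now and then, are a little off and sometimes report something else, mostly with a low value. They report only what shows in the picture. A call takes as long as a camera call. They do not tell look-alikes from the thing itself.
- ctrl.boxes_of(camera, target): "box" ([left, top, right, bottom] in pixels, round what is visible of it).
- ctrl.regions_of(camera, target): "region" (384x512 bool, what is visible of it) and "box" ([left, top, right, bottom] in pixels, round what is visible of it).
The state is a dict: "time_s": time; "joints": joint angles; "dq": joint speeds; "tau": joint torques, N m; "eef_pos": TCP position; "ee_rot": TCP orientation; "force": force on the tool from outside, world axes, zero at the start; "wrist_torque": the same for the moment, N m; "grip_width": opening from 0.0 (shut) to 1.0 (fully open).
Only numpy, scipy, OpenCV 4.12 (cv2) and the standard library are available. Lean on these libraries where they do the work, as an engineer would, in place of code of your own. Each camera call takes 0.05 s, during which the arm holds its last target.

### The job

Open the white counter cupboard by pulling its two-panel folding door by the handle until both panels are fully folded together at the hinged side and the door stays open. Then put the long red gift box lengthwise into the right-hand lane of the cupboard, standing upright on the table, and push it gently all the way in until it meets the back board. Leave the door folded open and do not disturb the other things on the table or in the cupboard.

Things in the scene. Friction and masses are not known exactly. Their poses are not given: they have to be found in the camera images.
- cupboard: White cupboard fixed on the table, 340 mm wide, 200 mm high to its clear roof, without a floor: the table is its floor. Origin: on the table, middle of the door line (plane of the shut door's inner faces). x points into the cupboard, y to the left as one looks in (the hinged side), z up. Opening 300 mm wide (y -150 to +150 mm), 200 mm high; back board at x = 175 mm.
- header_edge (a point): Middle of the lower front edge of the header board over the door: it juts out 45 mm in front of the door line, z 200 to 230 mm, along the whole front. It overhangs the handle of the shut door, so the handle is best taken with the gripper tilted about 40 degrees towards the cupboard. Axes as the cupboard.
- lane_end (a point): Where the right-hand lane meets the back board: on the table, middle of the lane (cupboard x 175, y -53 mm). Axes as the cupboard. The lane is 94 mm wide between two plywood walls 12 mm thick and 60 mm high, which run from 30 mm behind the door line to the back board.
- door (a joint): Fold angle in rad: 0 shut, 1.45 fully folded (stop). First panel hinged at door_hinge, lead panel hung on it at the fold; both 150 mm wide, 16 mm thick, 195 mm high, pale wood. The lead panel's other edge runs in the track, on the door line. A closer pulls the door shut below about 1.0 rad and holds it open beyond about 1.15 rad; starting it takes about 6 N at the handle.
- door_hinge (a point): The first panel's hinge axis (upright) at table height: cupboard x 0, y +150 mm. Axes as the cupboard. All hinge axes lie on the panels' inner faces.
- fold (a point): The fold axis (upright) between the panels at table height; in the cupboard's frame at x = -150 sin(angle), y = 150 - 150 cos(angle) mm, so it comes out towards the user. Axes turn with the lead panel: x into the panel, y along it towards the fold, z up; turned about z from the cupboard's axes by plus the fold angle.
- handle_mid (a point): Middle of the handle, z 118 mm: an upright round steel bar 14 mm thick, 95 mm long (z 70 to 165 mm) on two arms at its ends, its centre 45 mm off the lead panel's outer face and 35 mm from the fold: at x -61, y -35 mm in the frame of point fold. Axes as point fold. The bar can turn in a light grip.
- longbox_mid (a point): Centre of the long gift box: closed rigid red box 150 mm long (its x), 64 mm wide (y), 70 mm high (z), about 0.3 to 0.65 kg, standing on the table outside the cupboard; its +x end is roughly towards the cupboard.
- stored: Short red box, 100 x 90 x 60 mm, stored in the cupboard's left bay; leave it. Origin: centre of its underside.
- flatbox: Flat square red box, 140 x 140 x 40 mm; leave it. Origin: centre of its underside.
- jar: Jar, 72 mm across, 100 mm high; leave it. Origin: centre of its underside.
- mug: White mug, 80 mm across, 90 mm high; leave it. Origin: centre of its underside.
- cake_tin: Round tin, 110 mm across, 45 mm high; leave it. Origin: centre of its underside.
- tape: Tape dispenser, 150 x 55 x 87 mm; leave it. Origin: centre of its underside.
- longbox: The long gift box again: its origin is the centre of its underside, axes as for its centre point.
Not all that is in view belongs to the job. Leave any blue look-alike of the longbox alone.

How it is judged:
By the outcome, as a careful person would: the job done as asked, in the order asked, and still so for the second after the job is handed in, with the robot touching nothing.
It also fails if it takes over 69 s, if anything falls off the work surface, if the arm or the gripper's body presses on something with over 40 N, if the wrist force passes 120 N, or if a joint passes its speed limit or range.

## Working session

There is one attempt and no reset: what is moved stays moved. The work goes in short steps, Python scripts to look and compute and a tool call to move; the robot and the scene stay as the last step left them, time stands still between calls to the robot, and variables do not carry over. Pictures are saved under pics/ and viewed, and the job is handed in when it is done.

Besides the shell and the picture viewer there is one more tool, called after ">>>" by a JSON object that holds its "api" and its "payload". jog_arm: Moves the arm, as the interface text tells. Its arguments: {"type":"object","properties":{"targets":{"type":"array"},"fingers":{"type":"number"},"grip_force":{"type":"number"}},"required":["targets"]}

```bash
ls; mkdir -p pics
python3 - <<'E'
from rig import ctrl
import cv2
s=ctrl.sense();print(s)
for n in("side","top"):
    c=ctrl.capture(n);cv2.imwrite(f"pics/{n}0.png",c["img"][:,:,::-1]);print(n,c["intrinsics"],c["k1"],c["T"])
E
```

```text
pics
{'time_s': 0.0, 'joints': array([ 9.69625844e-01,  3.13436997e-01,  1.49842036e+00, -5.65085832e-05,
        1.33099246e+00, -2.23358257e-01]), 'dq': array([ 0.00189413,  0.00086634,  0.0011266 , -0.00076788,  0.0017202 ,
       -0.00143295]), 'tau': array([ 1.77437381e-03, -4.12266755e+01, -2.59744298e+01, -5.48268997e-05,
        4.08675929e-03, -4.66147483e-06]), 'eef_pos': array([193.53544141, 487.77692684, 247.74801057]), 'ee_rot': array([-0.58481453,  0.58517472,  0.39680987, -0.3976235 ]), 'force': array([-0.35604281,  0.02741334, -0.00143013]), 'wrist_torque': array([-0.03100019, -0.0186895 , -0.02350782]), 'grip_width': 1.0002488624233274}
side [[488.55423208   0.         256.8694968 ]
 [  0.         488.55423208 193.55595597]
 [  0.           0.           1.        ]] -0.09425364075220267 [[-9.85000437e-01 -1.61292362e-01  6.13099838e-02  6.15096613e+02]
 [ 1.72447597e-01 -9.32519372e-01  3.17284490e-01  7.29181022e+02]
 [ 5.99718281e-03  3.23098121e-01  9.46346468e-01  1.86948916e+03]
 [ 0.00000000e+00  0.00000000e+00  0.00000000e+00  1.00000000e+00]]
top [[351.28268383   0.         251.87653126]
 [  0.         351.28268383 189.74498441]
 [  0.           0.           1.        ]] 0.026570781662428645 [[-1.61668950e-02  9.96792945e-01 -7.83738257e-02  4.07090943e+02]
 [-9.99722515e-01 -1.74578822e-02 -1.58150356e-02  1.47655538e+02]
 [-1.71325569e-02  7.80963982e-02  9.96798590e-01  1.37161689e+03]
 [ 0.00000000e+00  0.00000000e+00  0.00000000e+00  1.00000000e+00]]
```

View pics/side0.png

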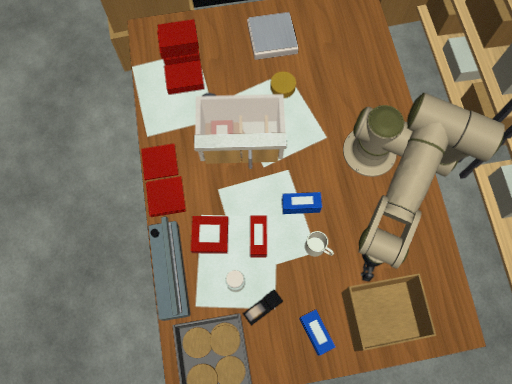

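View pics/top0.png

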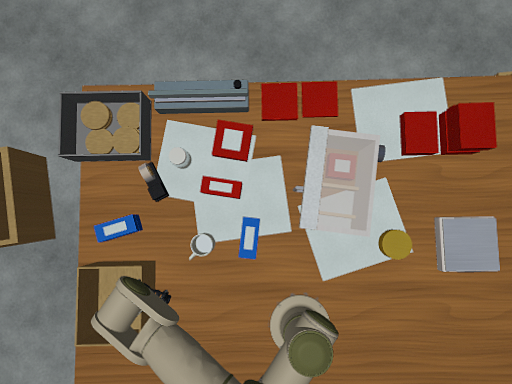

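Run:
```python
import cv2
t=cv2.imread("pics/top0.png");s=cv2.imread("pics/side0.png")
cv2.imwrite("pics/topc.png",cv2.resize(t[115:245,285:405],None,fx=4.6,fy=4.6,interpolation=cv2.INTER_CUBIC))
cv2.imwrite("pics/topb.png",cv2.resize(t[115:265,140:270],None,fx=4,fy=4,interpolation=cv2.INTER_CUBIC))
cv2.imwrite("pics/sidec.png",cv2.resize(s[80:180,180:300],None,fx=6,fy=6,interpolation=cv2.INTER_CUBIC))
```

```text
(no output)
```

View pics/topc.png

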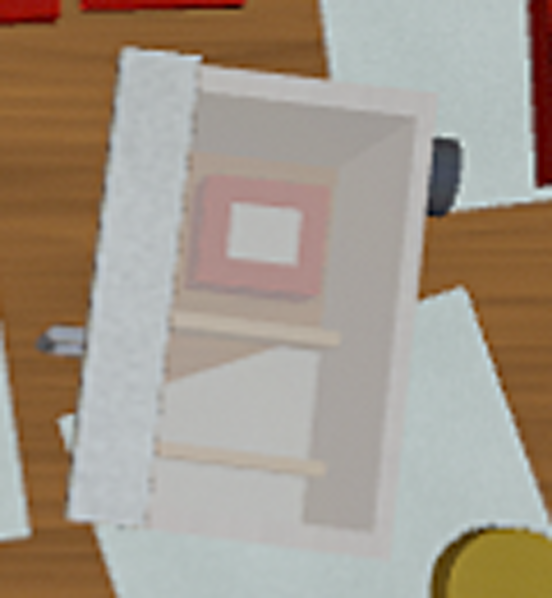

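View pics/topb.png

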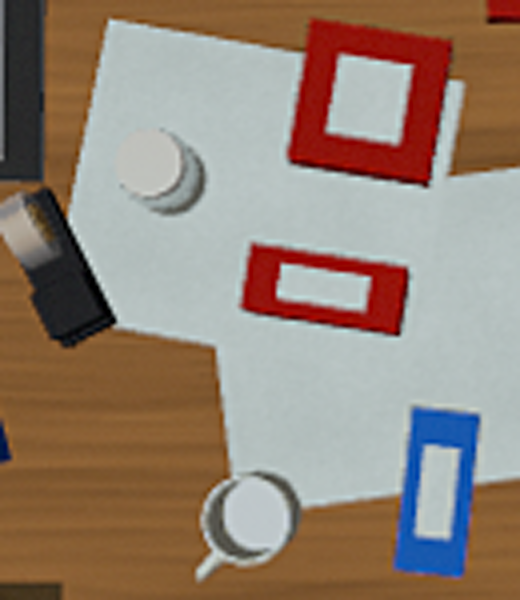

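View pics/sidec.png

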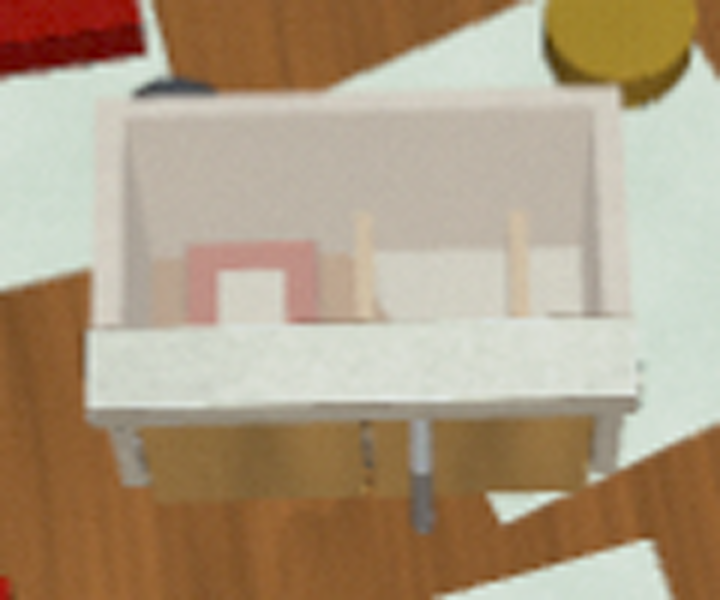

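```bash
cat > h.py <<'E'
import numpy as np, cv2
from scipy.optimize import least_squares
from scipy.spatial.transform import Rotation as R
CAM={"side":(np.array([[488.55423208,0,256.8694968],[0,488.55423208,193.55595597],[0,0,1]]),-0.09425364075220267,np.array([[-9.85000437e-01,-1.61292362e-01,6.13099838e-02,6.15096613e+02],[1.72447597e-01,-9.32519372e-01,3.17284490e-01,7.29181022e+02],[5.99718281e-03,3.23098121e-01,9.46346468e-01,1.86948916e+03],[0,0,0,1]])),
"top":(np.array([[351.28268383,0,251.87653126],[0,351.28268383,189.74498441],[0,0,1]]),0.026570781662428645,np.array([[-1.61668950e-02,9.96792945e-01,-7.83738257e-02,4.07090943e+02],[-9.99722515e-01,-1.74578822e-02,-1.58150356e-02,1.47655538e+02],[-1.71325569e-02,7.80963982e-02,9.96798590e-01,1.37161689e+03],[0,0,0,1]]))}
def proj(cam,P):
    K,k1,T=CAM[cam];P=np.atleast_2d(P)
    c=(P-T[:3,3])@T[:3,:3]
    s=np.stack([c[:,0]/-c[:,2],-c[:,1]/-c[:,2]],1)
    s=s*(1+k1*(s**2).sum(1,keepdims=True))
    return s@K[:2,:2].T+K[:2,2]
def onz(cam,uv,z):
    K,k1,T=CAM[cam];s0=(np.atleast_2d(uv)-K[:2,2])/K[0,0];s=s0.copy()
    for _ in range(20): s=s0/(1+k1*(s**2).sum(1,keepdims=True))
    d=np.stack([s[:,0],-s[:,1],-np.ones(len(s))],1)@T[:3,:3].T
    return T[:3,3]+d*((z-T[2,3])/d[:,2])[:,None]
def place(p,Q):
    c,s=np.cos(p[2]),np.sin(p[2]);Q=np.atleast_2d(np.array(Q,float))
    return np.stack([p[0]+c*Q[:,0]-s*Q[:,1],p[1]+s*Q[:,0]+c*Q[:,1],Q[:,2]],1)
def fit(obs,p0):
    def f(p): return np.concatenate([(proj(c,place(p,[q]))[0]-uv) for c,uv,q in obs])
    r=least_squares(f,p0,loss="soft_l1",x_scale=[10,10,.1]);return r.x,f(r.x).reshape(-1,2)
def crop(uv,off,s): return (np.array(uv)+.5)/s-.5+np.array(off)
E
python3 - <<'E'
from h import *
t=lambda u,v:crop((u,v),(285,115),4.6); s=lambda u,v:crop((u,v),(180,80),6)
obs=[("top",t(122,47),(-45,170,230)),("top",t(67,520),(-45,-170,230)),("top",t(340,339),(175,0,60)),("top",t(325,468),(175,-106,60)),
("side",s(88,412),(-45,170,230)),("side",s(637,402),(-45,-170,230)),("side",s(364,212),(175,0,60)),("side",s(519,210),(175,-106,60))]
p,r=fit(obs,[400,100,-1.6]);print("cup",p,np.round(r,1))
tb=lambda u,v:crop((u,v),(140,115),4)
# longbox, top z=70; +x towards -y world
obs=[("top",tb(251,243),(-75,32,70)),("top",tb(409,268),(75,32,70)),("top",tb(402,325),(75,-32,70)),("top",tb(243,302),(-75,-32,70))]
q,r=fit(obs,[400,250,-1.6]);print("box",q,np.round(r,1)); print(onz("top",[o[1] for o in obs],70))
# handle prediction
for z in(70,118,165): 
  h=place(p,[(-61,-35,z)]);print(h,proj("top",h),proj("side",h))
print(p[2],place(p,[(0,150,0),(175,-53,0),(0,0,0)]))
E
```

```text
cup [532.93288291 -53.64363466  -1.71487809] [[ 0.2  0.1]
 [ 0.   0.2]
 [-0.4  0.2]
 [-0.1  0.5]
 [-0.8 -0.1]
 [ 0.3 -0.7]
 [-0.3  0.5]
 [-0.6  0.3]]
box [526.66565135 282.45962954  -1.72524335] [[ 0.2 -0.9]
 [ 0.4 -1.7]
 [-0.2  1. ]
 [-0.4  1.3]]
[[566.51575221 352.37835654  70.        ]
 [540.42495347 205.07824262  70.        ]
 [487.36115775 212.32266191  70.        ]
 [511.37106181 360.12912303  70.        ]]
[[507.05415663  11.74972529  70.        ]] [[294.09403442 189.64691518]] [[249.7875669  167.07471927]]
[[507.05415663  11.74972529 118.        ]] [[295.47409018 188.59372143]] [[249.69259942 162.43818934]]
[[507.05415663  11.74972529 165.        ]] [[296.93142625 187.48159607]] [[249.59523495 157.67896777]]
-1.714878085410602 [[ 681.37860806  -75.18119921    0.        ]
 [ 455.35490139 -219.22037452    0.        ]
 [ 532.93288291  -53.64363466    0.        ]]
```

Run:
```python
from rig import ctrl
from h import *
for c in("side","top"):
  for n in("longbox","handle_mid","cupboard","mug","jar","flatbox","tape"):
    for d in ctrl.boxes_of(c,n)[:3]: print(c,n,np.round(d["box"]),round(d["score"],2))
```

```text
side longbox [247. 213. 270. 259.] 0.87
side longbox [301. 310. 335. 356.] 0.63
side handle_mid [192. 216. 228. 254.] 0.55
side cupboard [196.  95. 284. 170.] 0.88
side mug [305. 232. 334. 255.] 0.95
side jar [223. 272. 246. 295.] 0.91
side flatbox [192. 221. 228. 255.] 0.67
side tape [244. 294. 285. 322.] 0.56
top longbox [240. 216. 260. 258.] 0.88
top longbox [202. 177. 245. 197.] 0.61
top longbox [ 94. 213. 144. 243.] 0.58
top handle_mid [294. 187. 302. 189.] 0.5
top cupboard [295. 122. 385. 238.] 0.78
top mug [192. 234. 214. 256.] 0.87
top jar [166. 151. 192. 168.] 0.87
top jar [197. 177. 242. 199.] 0.54
top flatbox [210. 116. 252. 161.] 0.83
top tape [140. 164. 169. 199.] 0.88
top tape [199. 177. 241. 198.] 0.46
```

Run:
```python
from h import *
t=cv2.imread("pics/top0.png");s=cv2.imread("pics/side0.png")
q=(526.7,282.5,-1.725)
B=[(x,y,z) for z in(0,70) for x,y in((-75,32),(75,32),(75,-32),(-75,-32))]
def draw(im,cam,off,n,f):
    c=cv2.resize(im[off[1]:off[1]+n[1],off[0]:off[0]+n[0]],None,fx=f,fy=f,interpolation=cv2.INTER_CUBIC)
    uv=((proj(cam,place(q,B))-off+.5)*f-.5).astype(int)
    for k in(0,4):
        cv2.polylines(c,[uv[k:k+4]],True,(0,255,0) if k else (255,255,0),1)
    return c
a=draw(t,"top",(190,165),(65,45),8);b=draw(s,"side",(235,200),(50,70),8)
cv2.imwrite("pics/bt.png",a);cv2.imwrite("pics/bs.png",b)
```

```text
(no output)
```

View pics/bt.png

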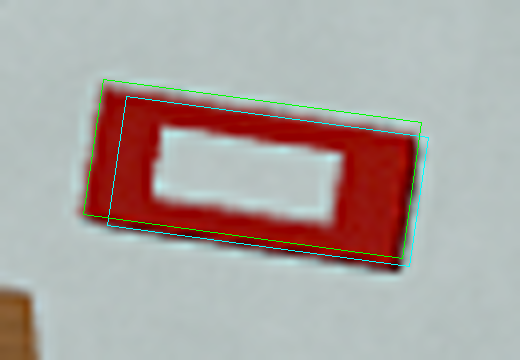

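View pics/bs.png

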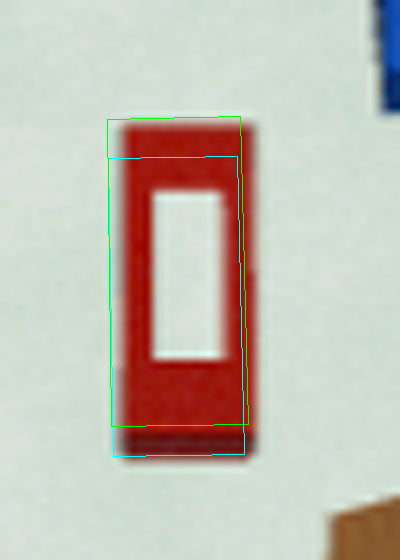

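Run:
```python
from h import *
t=lambda u,v:crop((u,v),(190,165),8); s=lambda u,v:crop((u,v),(235,200),8)
# top face
o=[("top",t(104,88),(-75,32,70)),("top",t(420,136),(75,32,70)),("top",t(402,262),(75,-32,70)),("top",t(84,214),(-75,-32,70)),
("side",s(121,121),(75,32,70)),("side",s(256,121),(75,-32,70)),("side",s(256,432),(-75,-32,70)),("side",s(122,432),(-75,32,70))]
for k in (o[:4],o[4:],o):
  q,r=fit(k,[520,280,-1.72]);print(q,np.round(r,1).tolist())
```

```text
[523.88192293 282.7271052   -1.73673529] [[0.1, -0.5], [0.2, -0.6], [-0.1, 0.6], [-0.2, 0.6]]
[521.55408178 285.73722945  -1.74323951] [[0.1, 0.2], [-0.1, 0.2], [0.2, -0.2], [-0.2, -0.2]]
[522.51642369 284.17558492  -1.74058051] [[-0.3, -0.2], [-0.1, -0.2], [-0.6, 1.0], [-0.6, 0.9], [-0.3, -0.1], [-0.5, -0.2], [-0.1, -0.6], [-0.4, -0.5]]
```

```bash
cat >> h.py <<'E'
CUP=np.array([532.93,-53.64,-1.71488])
def state():
    from rig import ctrl
    s=ctrl.sense();q=s["ee_rot"];M=R.from_quat([q[1],q[2],q[3],q[0]]).as_matrix();return s,M
def jawang(M): return np.arctan2(M[1,0],M[0,0])
def rows(wps):
    """wps: list of (xyz world, jaw world angle); prints tool-frame offset (m) and yaw"""
    s,M=state();p=s["eef_pos"];a0=jawang(M)
    for P,a in wps:
        o=M.T@(np.array(P)-p)/1000; y=-((a-a0+np.pi/2)%np.pi-np.pi/2)
        print(np.round(o,4).tolist(),round(y,3))
def hpos(th,off=4):
    c,s=np.cos(th),np.sin(th);f=np.array([-150*s,150-150*c]);d=np.array([-61-off,-35])
    return f+np.array([c*d[0]-s*d[1],s*d[0]+c*d[1]])
def report():
    s,M=state();print("t",round(s["time_s"],2),"tcp",np.round(s["eef_pos"],1),"jaw",round(np.degrees(jawang(M)),1),"ydir",np.round(M[:,1],3),"F",np.round(s["force"],1),"g",round(s["grip_width"],3),"q",np.round(s["joints"],2))
E
python3 - <<'E'
from h import *
report()
ya=CUP[2]+np.pi/2
h=place(CUP,[(*hpos(0),178)])[0];print(h)
rows([((*h[:2],265),ya),(h,ya)])
E
```

```text
t 0.8 tcp [193.7 488.  248.3] jaw 68.4 ydir [-0.  0. -1.] F [-0.1  0.5  1.1] g 0.997 q [ 0.97  0.31  1.5   0.    1.33 -0.22]
[507.62574155  15.71196107 178.        ]
[-0.3231, -0.0167, -0.466] 1.337
[-0.3231, 0.0703, -0.466] 1.337
```

>>> {"api": "jog_arm", "payload": {"targets": [{"offset": [-0.03,-0.016,-0.04],"yaw": 0.11},{"offset": [-0.06,-0.017,-0.08],"yaw": 0.22},{"offset": [-0.08,-0.017,-0.115],"yaw": 0.33},{"offset": [-0.105,-0.017,-0.15],"yaw": 0.44},{"offset": [-0.13,-0.017,-0.185],"yaw": 0.55},{"offset": [-0.15,-0.017,-0.22],"yaw": 0.66},{"offset": [-0.175,-0.017,-0.255],"yaw": 0.77},{"offset": [-0.2,-0.017,-0.29],"yaw": 0.88},{"offset": [-0.225,-0.017,-0.325],"yaw": 0.99},{"offset": [-0.25,-0.017,-0.36],"yaw": 1.1},{"offset": [-0.27,-0.017,-0.39],"yaw": 1.21},{"offset": [-0.29,-0.017,-0.42],"yaw": 1.3}], "fingers": 0.05}}

```text
time_s: 1.8
eef_pos: [470.6, 71.9, 265.6]
ee_rot: [0.706, -0.706, 0.04, -0.04]
force: [-0.4, 1.5, 0.5]
grip_width: 0.589
```

```bash
cat > r1.py <<'E'
from h import *
report()
ya=CUP[2]+np.pi/2
h=place(CUP,[(*hpos(0),178)])[0]
rows([((*h[:2],265),ya),(h,ya)])
E
python3 r1.py
```

```text
t 1.8 tcp [470.6  71.9 265.6] jaw -6.5 ydir [ 0.001  0.    -1.   ] F [-0.4  1.5  0.5] g 0.589 q [-0.1   0.19  1.61  0.    1.34  0.02]
[0.0431, 0.0006, -0.0517] 0.031
[0.043, 0.0876, -0.0517] 0.031
```

>>> {"api": "jog_arm", "payload": {"targets": [{"offset": [0.022,0.0,-0.026],"yaw": 0.03},{"offset": [0.043,0.0,-0.052],"yaw": 0.031},{"offset": [0.043,0.0,-0.052],"yaw": 0.031},{"offset": [0.043,0.0,-0.052],"yaw": 0.031},{"offset": [0.043,0.03,-0.052],"yaw": 0.031},{"offset": [0.043,0.045,-0.052],"yaw": 0.031},{"offset": [0.043,0.045,-0.052],"yaw": 0.031}]}}

```text
time_s: 2.38
eef_pos: [505.7, 16.7, 217.9]
ee_rot: [0.706, -0.705, 0.052, -0.049]
force: [1.0, -0.2, -0.7]
grip_width: 0.584
```

```bash
cat > snap.py <<'E'
import sys
from h import *
from rig import ctrl
n=sys.argv[1];cam=sys.argv[2];x0,y0,x1,y1=map(int,sys.argv[3:7])
im=ctrl.capture(cam)["img"][:,:,::-1];cv2.imwrite(f"pics/{n}_full.png",im)
f=min(800/(x1-x0),600/(y1-y0));cv2.imwrite(f"pics/{n}.png",cv2.resize(im[y0:y1,x0:x1],None,fx=f,fy=f,interpolation=cv2.INTER_CUBIC));print(f)
E
python3 r1.py; python3 snap.py a1s side 170 60 330 180;python3 snap.py a1t top 270 110 400 250
```

```text
t 2.38 tcp [505.7  16.7 217.9] jaw -8.2 ydir [-0.005  0.001 -1.   ] F [ 1.  -0.2 -0.7] g 0.584 q [-0.2   0.3   1.6   0.    1.25 -0.06]
[0.0018, -0.0471, -0.0007] 0.001
[0.0022, 0.0399, -0.0007] 0.001
5.0
4.285714285714286
```

View pics/a1s.png

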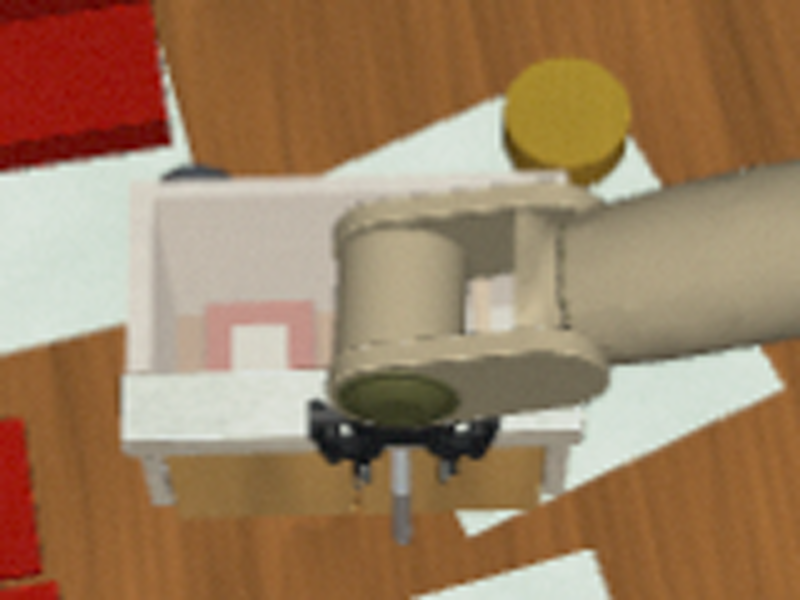

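View pics/a1t.png

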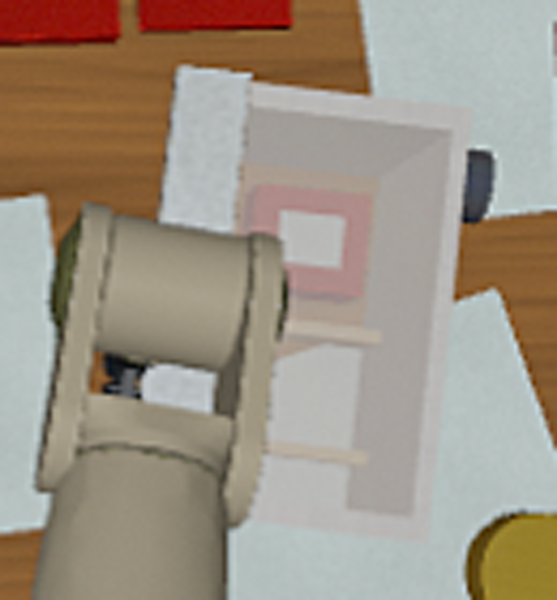

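Side view: fingertips (365,475) and (447,475) straddle the bar (400,480), the hand above the header. Lowering to the bar's top end.

>>> {"api": "jog_arm", "payload": {"targets": [{"offset": [0.002,0.02,-0.001],"yaw": 0.0},{"offset": [0.002,0.034,-0.001],"yaw": 0.0},{"offset": [0.002,0.04,-0.001],"yaw": 0.0},{"offset": [0.002,0.04,-0.001],"yaw": 0.0},{"offset": [0.002,0.04,-0.001],"yaw": 0.0}]}}

```text
time_s: 2.9
eef_pos: [509.6, 15.1, 182.4]
ee_rot: [-0.705, 0.705, -0.049, 0.051]
force: [-0.5, -0.0, 0.2]
grip_width: 0.585
```

```bash
python3 r1.py; python3 snap.py a2s side 200 110 300 185
```

```text
t 2.9 tcp [509.6  15.1 182.4] jaw -8.2 ydir [ 0.002 -0.    -1.   ] F [-0.5 -0.   0.2] g 0.585 q [-0.2   0.34  1.64  0.    1.16 -0.06]
[-0.0019, -0.0826, 0.0003] 0.002
[-0.0021, 0.0044, 0.0003] 0.002
8.0
```

View pics/a2s.png

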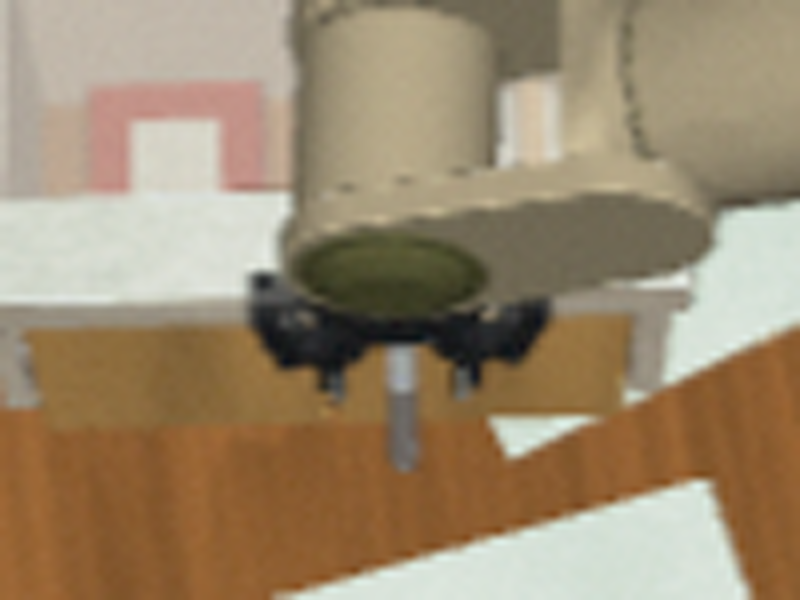

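>>> {"api": "jog_arm", "payload": {"targets": [{"offset": [-0.002,0.003,0.0],"yaw": 0.0},{"offset": [-0.002,0.005,0.0],"yaw": 0.0},{"offset": [-0.002,0.005,0.0],"yaw": 0.0},{"offset": [-0.002,0.005,0.0],"yaw": 0.0}]}}

```text
time_s: 3.28
eef_pos: [507.8, 15.3, 177.7]
ee_rot: [-0.705, 0.705, -0.049, 0.051]
force: [-0.5, -0.1, -0.5]
grip_width: 0.585
```

>>> {"api": "jog_arm", "payload": {"targets": [{"offset": [0,0,0],"yaw": 0.0},{"offset": [0,0,0],"yaw": 0.0},{"offset": [0,0,0],"yaw": 0.0},{"offset": [0,0,0],"yaw": 0.0},{"offset": [0,0,0],"yaw": 0.0},{"offset": [0,0,0],"yaw": 0.0}], "fingers": 0.0, "grip_force": 50}}

```text
time_s: 3.78
eef_pos: [508.5, 15.2, 178.1]
ee_rot: [-0.705, 0.705, -0.048, 0.052]
force: [5.5, 0.1, -0.5]
grip_width: 0.139
```

Run:
```python
from h import *
report()
for th in (0.1,.2,.3,.4,.5):
  rows([((*place(CUP,[(*hpos(th),178)])[0][:2],178),CUP[2]+np.pi/2+th)])
```

```text
t 3.78 tcp [508.5  15.2 178.1] jaw -8.2 ydir [ 0.005 -0.001 -1.   ] F [ 5.5  0.1 -0.5] g 0.139 q [-0.2   0.34  1.65  0.    1.14 -0.06]
[-0.0065, 0.0, 0.0116] -0.098
[-0.0102, 0.0, 0.022] -0.198
[-0.0119, 0.0, 0.0315] -0.298
[-0.0116, 0.0, 0.0401] -0.398
[-0.0094, 0.0, 0.0476] -0.498
```

>>> {"api": "jog_arm", "payload": {"targets": [{"offset": [-0.004,0,0.006],"yaw": -0.05},{"offset": [-0.0065,0,0.0116],"yaw": -0.1},{"offset": [-0.0085,0,0.017],"yaw": -0.15},{"offset": [-0.0102,0,0.022],"yaw": -0.2},{"offset": [-0.011,0,0.027],"yaw": -0.25},{"offset": [-0.012,0,0.0315],"yaw": -0.3},{"offset": [-0.012,0,0.036],"yaw": -0.35}], "grip_force": 70}}

```text
time_s: 4.37
eef_pos: [503.2, 51.4, 178.2]
ee_rot: [-0.702, 0.705, 0.077, -0.071]
force: [10.6, -9.3, -6.4]
grip_width: 0.124
```

```bash
python3 - <<'E'
from h import *
report()
for th in (0.4,.5,.6,.7,.8,.9,1.0,1.1,1.2,1.3,1.4,1.45,1.47):
  rows([((*place(CUP,[(*hpos(th),178)])[0][:2],178),CUP[2]+np.pi/2+th)])
E
python3 snap.py a3s side 200 110 300 185
```

```text
t 4.37 tcp [503.2  51.4 178.2] jaw 12.0 ydir [ 0.01  -0.003 -1.   ] F [10.6 -9.3 -6.4] g 0.124 q [-0.13  0.33  1.66 -0.    1.14 -0.34]
[0.0006, 0.0001, 0.0051] -0.046
[0.0052, 0.0002, 0.0114] -0.146
[0.0113, 0.0002, 0.016] -0.246
[0.0188, 0.0002, 0.0188] -0.346
[0.0275, 0.0003, 0.0198] -0.446
[0.0374, 0.0004, 0.0191] -0.546
[0.0485, 0.0005, 0.0165] -0.646
[0.0605, 0.0006, 0.0121] -0.746
[0.0735, 0.0008, 0.006] -0.846
[0.0871, 0.0009, -0.0017] -0.946
[0.1014, 0.0011, -0.0111] -1.046
[0.1087, 0.0012, -0.0163] -1.096
[0.1117, 0.0012, -0.0185] -1.116
8.0
```

View pics/a3s.png

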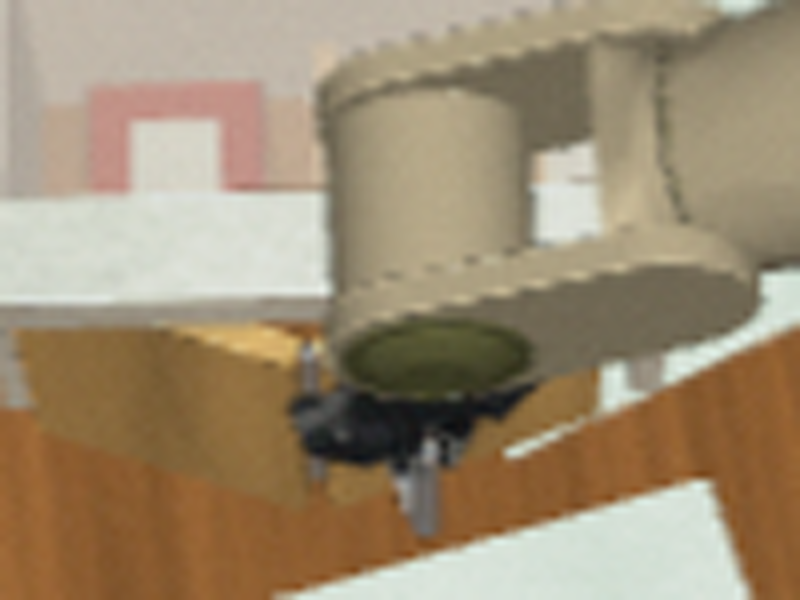

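Door is open about 0.35 rad with the bar held at its top end. Continuing on the arc.

>>> {"api": "jog_arm", "payload": {"targets": [{"offset": [0.0006,0,0.0051],"yaw": -0.046},{"offset": [0.003,0,0.0085],"yaw": -0.1},{"offset": [0.0052,0,0.0114],"yaw": -0.146},{"offset": [0.008,0,0.014],"yaw": -0.2},{"offset": [0.0113,0,0.016],"yaw": -0.246},{"offset": [0.015,0,0.0175],"yaw": -0.3},{"offset": [0.0188,0,0.0188],"yaw": -0.346},{"offset": [0.023,0,0.0195],"yaw": -0.4},{"offset": [0.0275,0,0.0198],"yaw": -0.446}]}}

```text
time_s: 5.17
eef_pos: [526.3, 75.9, 178.1]
ee_rot: [-0.666, 0.672, 0.232, -0.227]
force: [1.1, -7.7, -1.6]
grip_width: 0.126
```

```bash
python3 - <<'E'
from h import *
report()
for th in (0.8,.9,1.0,1.1,1.2,1.3,1.4,1.45,1.47):
  rows([((*place(CUP,[(*hpos(th),178)])[0][:2],178),CUP[2]+np.pi/2+th)])
E
python3 snap.py a4s side 200 110 300 185
```

```text
t 5.17 tcp [526.3  75.9 178.1] jaw 37.9 ydir [ 0.009 -0.005 -1.   ] F [ 1.1 -7.7 -1.6] g 0.126 q [-0.08  0.39  1.58 -0.01  1.16 -0.73]
[0.0001, 0.0001, 0.0006] 0.005
[0.0087, 0.0002, -0.0044] -0.095
[0.0176, 0.0003, -0.0116] -0.195
[0.0265, 0.0004, -0.0207] -0.295
[0.0355, 0.0006, -0.0319] -0.395
[0.0444, 0.0007, -0.0448] -0.495
[0.0531, 0.0009, -0.0594] -0.595
[0.0574, 0.001, -0.0673] -0.645
[0.0591, 0.0011, -0.0706] -0.665
8.0
```

View pics/a4s.png

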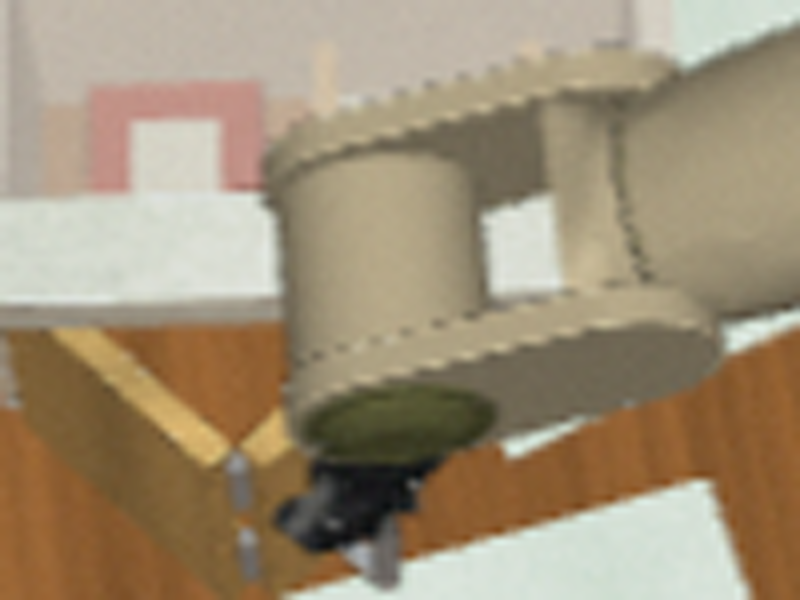

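>>> {"api": "jog_arm", "payload": {"targets": [{"offset": [0.0044,0,-0.002],"yaw": -0.045},{"offset": [0.0087,0,-0.0044],"yaw": -0.095},{"offset": [0.013,0,-0.008],"yaw": -0.145},{"offset": [0.0176,0,-0.0116],"yaw": -0.195},{"offset": [0.022,0,-0.016],"yaw": -0.245},{"offset": [0.0265,0,-0.0207],"yaw": -0.295},{"offset": [0.031,0,-0.026],"yaw": -0.345},{"offset": [0.0355,0,-0.0319],"yaw": -0.395},{"offset": [0.04,0,-0.038],"yaw": -0.445},{"offset": [0.0444,0,-0.0448],"yaw": -0.495},{"offset": [0.049,0,-0.052],"yaw": -0.545},{"offset": [0.0531,0,-0.0594],"yaw": -0.595}]}}

```text
time_s: 6.22
eef_pos: [605.7, 63.6, 178.2]
ee_rot: [-0.569, 0.574, 0.419, -0.415]
force: [5.9, 9.0, -4.7]
grip_width: 0.122
```

```bash
python3 - <<'E'
from h import *
report()
for th in (1.4,1.45,1.47,1.5):
  rows([((*place(CUP,[(*hpos(th),178)])[0][:2],178),CUP[2]+np.pi/2+th)])
E
python3 snap.py a5s side 180 100 300 190
```

```text
t 6.22 tcp [605.7  63.6 178.2] jaw 72.3 ydir [ 0.01  -0.002 -1.   ] F [ 5.9  9.  -4.7] g 0.122 q [-0.09  0.55  1.33 -0.    1.25 -1.35]
[-0.0022, 0.0002, 0.0004] 0.005
[-0.0031, 0.0003, -0.0086] -0.045
[-0.0035, 0.0003, -0.0123] -0.065
[-0.0043, 0.0004, -0.0178] -0.095
6.666666666666667
```

View pics/a5s.png

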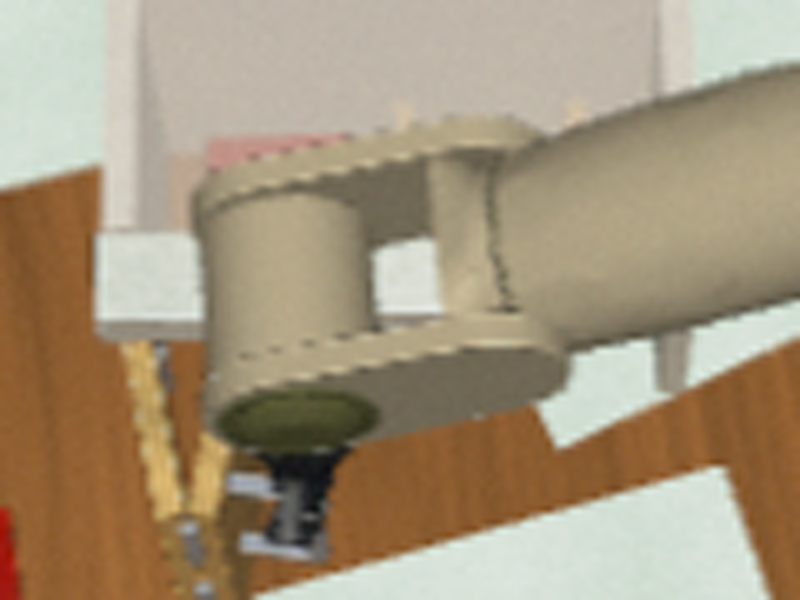

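>>> {"api": "jog_arm", "payload": {"targets": [{"offset": [-0.003,0,-0.005],"yaw": -0.03},{"offset": [-0.003,0,-0.0095],"yaw": -0.05},{"offset": [-0.003,0,-0.0125],"yaw": -0.065},{"offset": [-0.003,0,-0.014],"yaw": -0.07},{"offset": [-0.003,0,-0.014],"yaw": -0.07}]}}

```text
time_s: 6.68
eef_pos: [617.1, 58.8, 178.2]
ee_rot: [0.555, -0.555, -0.44, 0.436]
force: [-13.8, 13.0, 7.6]
grip_width: 0.124
```

```bash
python3 - <<'E'
from h import *
report()
for th in (1.45,1.47,1.5):
  rows([((*place(CUP,[(*hpos(th),178)])[0][:2],178),CUP[2]+np.pi/2+th)])
E
python3 snap.py a6s side 180 100 300 190
```

```text
t 6.68 tcp [617.1  58.8 178.2] jaw 76.5 ydir [ 0.004  0.004 -1.   ] F [-13.8  13.    7.6] g 0.124 q [-0.1   0.58  1.29  0.    1.27 -1.43]
[-0.0018, 0.0001, 0.0038] 0.029
[-0.0025, 0.0002, 0.0002] 0.009
[-0.0036, 0.0002, -0.0053] -0.021
6.666666666666667
```

View pics/a6s.png

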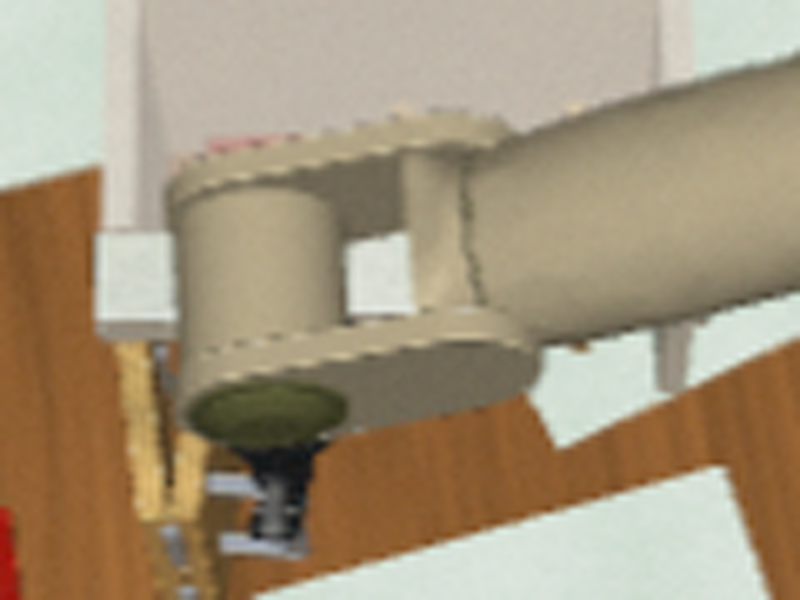

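>>> {"api": "jog_arm", "payload": {"targets": [{"offset": [0,0,0],"yaw": 0.0},{"offset": [0,0,0],"yaw": 0.0},{"offset": [0,0,0],"yaw": 0.0},{"offset": [0,0,0],"yaw": 0.0},{"offset": [0,-0.03,0],"yaw": 0.0},{"offset": [0,-0.06,0],"yaw": 0.0},{"offset": [0,-0.06,0.03],"yaw": 0.0},{"offset": [0,-0.06,0.07],"yaw": 0.0},{"offset": [0,-0.06,0.11],"yaw": 0.0},{"offset": [0,-0.06,0.15],"yaw": 0.0},{"offset": [0,-0.06,0.15],"yaw": 0.0}], "fingers": 0.05}}

```text
time_s: 7.65
eef_pos: [464.9, 95.1, 236.9]
ee_rot: [0.556, -0.554, -0.439, 0.438]
force: [0.4, 0.1, 2.0]
grip_width: 0.585
```

```bash
python3 - <<'E'
from h import *
report()
E
python3 snap.py a7s side 170 90 330 210; python3 snap.py a7t top 180 110 410 260
```

```text
t 7.65 tcp [464.9  95.1 236.9] jaw 76.6 ydir [-0.001  0.004 -1.   ] F [0.4 0.1 2. ] g 0.585 q [-0.05  0.21  1.66  0.    1.27 -1.39]
5.0
3.4782608695652173
```

View pics/a7s.png

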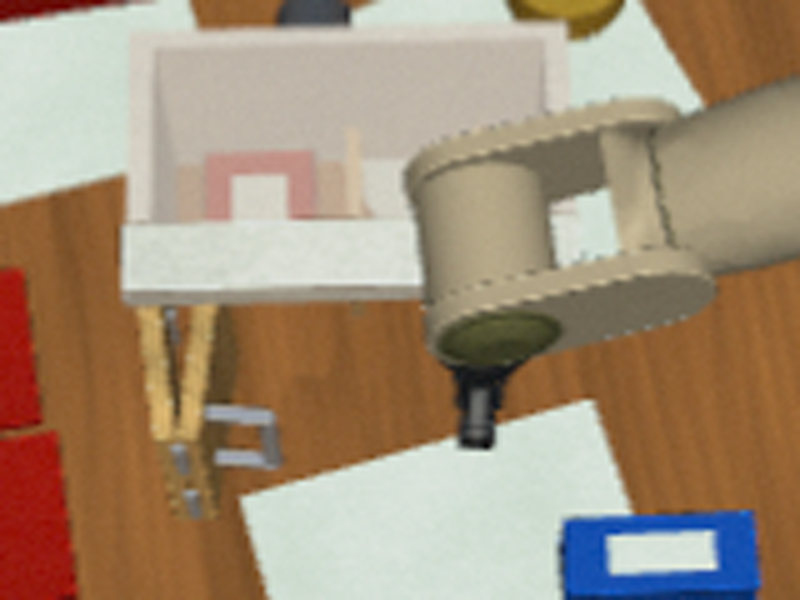

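View pics/a7t.png

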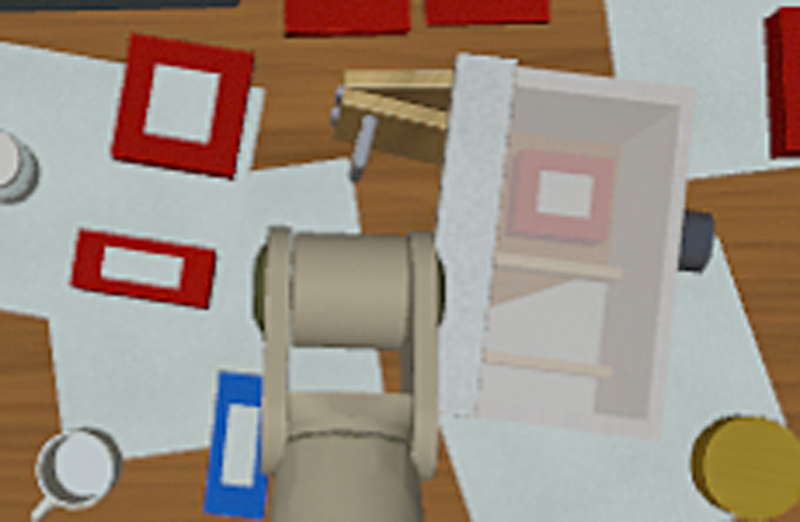

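Run:
```python
from h import *
for th in (1.35,1.4,1.45,1.5):
  P=place(CUP,[(*hpos(th,0),165),(*hpos(th,0),70),(-150*np.sin(th),150-150*np.cos(th),195)])
  print(th,((proj("side",P)-[170,90])*5).round().tolist(),((proj("top",P)-[180,110])*3.478).round().tolist())
```

```text
1.35 [[286.0, 421.0], [293.0, 465.0], [193.0, 435.0]] [[352.0, 177.0], [346.0, 191.0], [341.0, 102.0]]
1.4 [[275.0, 419.0], [282.0, 463.0], [183.0, 437.0]] [[355.0, 169.0], [349.0, 184.0], [341.0, 94.0]]
1.45 [[263.0, 416.0], [271.0, 460.0], [173.0, 439.0]] [[358.0, 160.0], [352.0, 176.0], [341.0, 87.0]]
1.5 [[252.0, 414.0], [259.0, 458.0], [163.0, 440.0]] [[362.0, 152.0], [355.0, 168.0], [341.0, 79.0]]
```

Door folded to 1.45 rad (handle at side-view (270,412)–(271,462) matches the model). The box's final push needs a tilted hand beneath the header, while the jog only turns about the finger axis. I'll check how the arm behaves at the reach limit, on the clear right-hand side.

>>> {"api": "jog_arm", "payload": {"targets": [{"offset": [0,-0.03,0],"yaw": 0.12},{"offset": [0,-0.06,0],"yaw": 0.24},{"offset": [0,-0.09,0.01],"yaw": 0.36},{"offset": [0,-0.1,0.03],"yaw": 0.48},{"offset": [-0.02,-0.1,0.05],"yaw": 0.6},{"offset": [-0.05,-0.1,0.06],"yaw": 0.72},{"offset": [-0.09,-0.1,0.07],"yaw": 0.84},{"offset": [-0.13,-0.1,0.08],"yaw": 0.96},{"offset": [-0.17,-0.1,0.09],"yaw": 1.08},{"offset": [-0.21,-0.1,0.1],"yaw": 1.2},{"offset": [-0.25,-0.1,0.11],"yaw": 1.32},{"offset": [-0.29,-0.1,0.12],"yaw": 1.48}], "fingers": 0.0}}

```text
time_s: 8.75
eef_pos: [284.7, -163.1, 337.3]
ee_rot: [0.707, -0.705, 0.039, -0.043]
force: [1.8, -0.1, 0.3]
grip_width: -0.001
```

Run:
```python
from h import *
report()
rows([((250,-400,340),CUP[2]+np.pi/2),((60,-640,340),CUP[2]+np.pi/2),((60,-740,340),CUP[2]+np.pi/2)])
```

```text
t 8.75 tcp [ 284.7 -163.1  337.3] jaw -6.7 ydir [ 0.007  0.002 -1.   ] F [ 1.8 -0.1  0.3] g -0.001 q [-0.89 -0.21  1.82  0.01  1.53 -0.77]
[-0.007, -0.0033, -0.2394] 0.028
[-0.1679, -0.005, -0.4998] 0.028
[-0.1563, -0.0051, -0.5991] 0.028
```

>>> {"api": "jog_arm", "payload": {"targets": [{"offset": [-0.01,0,-0.04],"yaw": 0.02},{"offset": [-0.01,0,-0.08],"yaw": 0.02},{"offset": [-0.01,0,-0.12],"yaw": 0.02},{"offset": [-0.01,0,-0.16],"yaw": 0.02},{"offset": [-0.01,0,-0.2],"yaw": 0.02},{"offset": [-0.02,0,-0.24],"yaw": 0.02},{"offset": [-0.05,0,-0.27],"yaw": 0.02},{"offset": [-0.08,0,-0.3],"yaw": 0.02},{"offset": [-0.1,0,-0.335],"yaw": 0.02},{"offset": [-0.12,0,-0.37],"yaw": 0.02},{"offset": [-0.14,0,-0.4],"yaw": 0.02},{"offset": [-0.16,0,-0.44],"yaw": 0.02}]}}

```text
time_s: 9.75
eef_pos: [74.3, -581.1, 335.4]
ee_rot: [0.706, -0.705, 0.046, -0.051]
force: [-0.5, 0.2, 2.1]
grip_width: -0.002
```

>>> {"api": "jog_arm", "payload": {"targets": [{"offset": [0,0,-0.04],"yaw": 0},{"offset": [0,0,-0.08],"yaw": 0},{"offset": [0,0,-0.12],"yaw": 0},{"offset": [0,0,-0.16],"yaw": 0},{"offset": [0,0,-0.2],"yaw": 0}]}}

```text
time_s: 10.17
eef_pos: [49.8, -744.1, 333.0]
ee_rot: [-0.704, 0.707, -0.047, 0.051]
force: [0.0, 0.7, 0.4]
grip_width: -0.004
```

Run:
```python
from h import *
report()
```

```text
t 10.17 tcp [  49.8 -744.1  333. ] jaw -7.9 ydir [ 0.007 -0.004 -1.   ] F [0.  0.7 0.4] g -0.004 q [-1.66  0.92  0.28  0.01  1.93 -1.52]
```

>>> {"api": "jog_arm", "payload": {"targets": [{"offset": [0,0,-0.04],"yaw": 0},{"offset": [0,0,-0.08],"yaw": 0},{"offset": [0,0,-0.12],"yaw": 0},{"offset": [0,0,-0.12],"yaw": 0}]}}

```text
time_s: 10.5
eef_pos: [31.7, -773.7, 300.9]
ee_rot: [-0.694, 0.716, -0.046, 0.053]
force: [0.9, -1.1, 0.3]
grip_width: -0.001
```

Run:
```python
from h import *
report()
```

```text
t 10.5 tcp [  31.7 -773.7  300.9] jaw -8.0 ydir [ 0.007 -0.031 -0.999] F [ 0.9 -1.1  0.3] g -0.001 q [-1.68  1.02  0.19  0.01  1.91 -1.54]
```

>>> {"api": "jog_arm", "payload": {"targets": [{"offset": [0,-0.1,-0.15],"yaw": 0},{"offset": [0,-0.2,-0.3],"yaw": 0},{"offset": [0,-0.3,-0.5],"yaw": 0},{"offset": [0,-0.3,-0.5],"yaw": 0},{"offset": [0,-0.3,-0.5],"yaw": 0},{"offset": [0,-0.3,-0.5],"yaw": 0}]}}

```text
time_s: 11.0
eef_pos: [3.3, -766.3, 332.4]
ee_rot: [-0.685, 0.725, -0.045, 0.053]
force: [0.1, -0.9, -0.3]
grip_width: 0.002
```

Run:
```python
from h import *
report()
```

```text
t 11.0 tcp [   3.3 -766.3  332.4] jaw -8.0 ydir [ 0.007 -0.058 -0.998] F [ 0.1 -0.9 -0.3] g 0.002 q [-1.72  0.97  0.19  0.02  1.92 -1.58]
```

Run:
```python
from h import *
s,M=state();print(s["joints"],s["dq"])
```

```text
[-1.72389632  0.97459812  0.1865039   0.01696179  1.92382975 -1.57781668] [-0.05517918 -0.03372805  0.00055623  0.00088507  0.04410433 -0.05762158]
```

>>> {"api": "jog_arm", "payload": {"targets": [{"offset": [0,-0.3,-0.5],"yaw": 0},{"offset": [0,-0.3,-0.5],"yaw": 0}]}}

```text
time_s: 11.17
eef_pos: [-6.2, -767.0, 344.5]
ee_rot: [-0.675, 0.735, -0.045, 0.054]
force: [0.1, 0.3, -1.2]
grip_width: -0.005
```

Run:
```python
from h import *
report()
s,M=state();print(s["joints"],s["dq"])
```

```text
t 11.17 tcp [  -6.2 -767.   344.5] jaw -8.0 ydir [ 0.007 -0.086 -0.996] F [ 0.1  0.3 -1.2] g -0.005 q [-1.74  0.96  0.19  0.02  1.91 -1.59]
[-1.73765112  0.95891645  0.1864751   0.02210466  1.91226845 -1.58959644] [-0.07881144 -0.07796122  0.00206482  0.00594921  0.0714894  -0.07269159]
```

>>> {"api": "jog_arm", "payload": {"targets": [{"offset": [0,0,-0.9],"yaw": 0}]}}

```text
time_s: 11.25
eef_pos: [-11.3, -777.4, 336.5]
ee_rot: [-0.665, 0.744, -0.045, 0.054]
force: [0.1, -0.1, 0.4]
grip_width: -0.001
```

Run:
```python
from h import *
report()
```

```text
t 11.25 tcp [ -11.3 -777.4  336.5] jaw -7.9 ydir [ 0.006 -0.112 -0.994] F [ 0.1 -0.1  0.4] g -0.001 q [-1.74  0.97  0.19  0.03  1.88 -1.59]
```

>>> {"api": "jog_arm", "payload": {"targets": [{"offset": [0,-0.9,0],"yaw": 0}]}}

```text
time_s: 11.33
eef_pos: [-12.7, -764.5, 356.7]
ee_rot: [-0.668, 0.741, -0.044, 0.055]
force: [-0.2, -1.4, -2.2]
grip_width: -0.002
```

Run:
```python
from h import *
report()
```

```text
t 11.33 tcp [ -12.7 -764.5  356.7] jaw -8.0 ydir [ 0.008 -0.104 -0.995] F [-0.2 -1.4 -2.2] g -0.002 q [-1.75  0.94  0.19  0.03  1.91 -1.6 ]
```

>>> {"api": "jog_arm", "payload": {"targets": [{"offset": [0,0,-0.9],"yaw": 0},{"offset": [0,0,-0.9],"yaw": 0},{"offset": [0,0,-0.9],"yaw": 0}]}}

```text
time_s: 11.58
eef_pos: [-25.9, -784.9, 329.5]
ee_rot: [-0.658, 0.749, -0.044, 0.055]
force: [0.0, -0.2, -0.2]
grip_width: 0.001
```

Run:
```python
from h import *
report()
```

```text
t 11.58 tcp [ -25.9 -784.9  329.5] jaw -8.0 ydir [ 0.007 -0.13  -0.992] F [ 0.  -0.2 -0.2] g 0.001 q [-1.76  0.98  0.19  0.03  1.85 -1.61]
```

>>> {"api": "jog_arm", "payload": {"targets": [{"offset": [0,0,-0.9],"yaw": 0}]}}

```text
time_s: 11.67
eef_pos: [-30.6, -795.1, 318.7]
ee_rot: [-0.65, 0.756, -0.044, 0.056]
force: [0.8, 0.2, -0.3]
grip_width: 0.003
```

>>> {"api": "jog_arm", "payload": {"targets": [{"offset": [0,0,-0.9],"yaw": 0}]}}

```text
time_s: 11.75
eef_pos: [-35.0, -804.4, 310.1]
ee_rot: [-0.642, 0.763, -0.044, 0.056]
force: [0.6, -0.0, 0.5]
grip_width: -0.0
```

Run:
```python
from h import *
report()
```

```text
t 11.75 tcp [ -35.  -804.4  310.1] jaw -8.0 ydir [ 0.005 -0.172 -0.985] F [ 0.6 -0.   0.5] g -0.0 q [-1.77  1.01  0.19  0.04  1.78 -1.62]
```

The arm tilts the hand gradually toward the cupboard direction at its reach limit; I'll step this on.

>>> {"api": "jog_arm", "payload": {"targets": [{"offset": [0,-0.2,-0.9],"yaw": 0}]}}

```text
time_s: 11.83
eef_pos: [-39.2, -809.7, 309.1]
ee_rot: [-0.634, 0.77, -0.044, 0.057]
force: [0.2, -0.7, -1.1]
grip_width: 0.001
```

>>> {"api": "jog_arm", "payload": {"targets": [{"offset": [0,-0.2,-0.9],"yaw": 0}]}}

```text
time_s: 11.92
eef_pos: [-43.0, -813.9, 313.1]
ee_rot: [-0.625, 0.777, -0.043, 0.057]
force: [0.4, 0.3, -1.1]
grip_width: 0.0
```

>>> {"api": "jog_arm", "payload": {"targets": [{"offset": [0,-0.2,-0.9],"yaw": 0}]}}

```text
time_s: 12.0
eef_pos: [-46.8, -818.4, 317.0]
ee_rot: [-0.615, 0.785, -0.043, 0.057]
force: [-0.3, -0.9, 0.4]
grip_width: -0.0
```

>>> {"api": "jog_arm", "payload": {"targets": [{"offset": [0,-0.2,-0.9],"yaw": 0}]}}

```text
time_s: 12.08
eef_pos: [-50.5, -823.0, 321.3]
ee_rot: [-0.605, 0.793, -0.043, 0.057]
force: [0.3, 0.2, -0.2]
grip_width: -0.0
```

Run:
```python
from h import *
report()
```

```text
t 12.08 tcp [ -50.5 -823.   321.3] jaw -7.9 ydir [ 0.    -0.265 -0.964] F [ 0.3  0.2 -0.2] g -0.0 q [-1.79  1.    0.19  0.06  1.69 -1.63]
```

>>> {"api": "jog_arm", "payload": {"targets": [{"offset": [-0.2,-0.15,-0.9],"yaw": 0}]}}

```text
time_s: 12.17
eef_pos: [-61.1, -827.6, 324.6]
ee_rot: [-0.594, 0.801, -0.042, 0.056]
force: [0.3, -0.7, 1.0]
grip_width: -0.001
```

>>> {"api": "jog_arm", "payload": {"targets": [{"offset": [-0.2,-0.15,-0.9],"yaw": 0}]}}

```text
time_s: 12.25
eef_pos: [-74.3, -831.8, 327.6]
ee_rot: [-0.584, 0.809, -0.043, 0.056]
force: [0.3, -0.2, -0.4]
grip_width: 0.001
```

>>> {"api": "jog_arm", "payload": {"targets": [{"offset": [-0.2,-0.15,-0.9],"yaw": 0}]}}

```text
time_s: 12.33
eef_pos: [-86.3, -835.5, 331.5]
ee_rot: [-0.573, 0.816, -0.043, 0.055]
force: [0.5, -0.2, -0.0]
grip_width: 0.003
```

>>> {"api": "jog_arm", "payload": {"targets": [{"offset": [-0.2,-0.15,-0.9],"yaw": 0}]}}

```text
time_s: 12.42
eef_pos: [-97.2, -838.7, 336.2]
ee_rot: [-0.563, 0.824, -0.044, 0.055]
force: [-1.0, -0.2, 0.3]
grip_width: -0.001
```

>>> {"api": "jog_arm", "payload": {"targets": [{"offset": [-0.2,-0.15,-0.9],"yaw": 0}]}}

```text
time_s: 12.5
eef_pos: [-107.3, -841.4, 341.8]
ee_rot: [-0.552, 0.831, -0.045, 0.055]
force: [-0.1, -1.1, -0.2]
grip_width: -0.001
```

Run:
```python
from h import *
report()
s,M=state();print(M.round(3),s["joints"])
```

```text
t 12.5 tcp [-107.3 -841.4  341.8] jaw -7.8 ydir [-0.014 -0.386 -0.922] F [-0.1 -1.1 -0.2] g -0.001 q [-1.86  0.99  0.19  0.1   1.58 -1.7 ]
[[ 0.99  -0.014  0.141]
 [-0.135 -0.386  0.912]
 [ 0.042 -0.922 -0.384]] [-1.86302027  0.98592867  0.18722436  0.09822396  1.58325274 -1.69873134]
```

>>> {"api": "jog_arm", "payload": {"targets": [{"offset": [-0.2,-0.1,-0.9],"yaw": 0}]}}

```text
time_s: 12.58
eef_pos: [-117.1, -844.6, 346.9]
ee_rot: [-0.541, 0.838, -0.046, 0.054]
force: [-0.5, 0.1, 0.0]
grip_width: 0.0
```

>>> {"api": "jog_arm", "payload": {"targets": [{"offset": [-0.2,-0.1,-0.9],"yaw": 0}]}}

```text
time_s: 12.67
eef_pos: [-126.5, -847.5, 351.6]
ee_rot: [-0.531, 0.845, -0.047, 0.054]
force: [0.0, -0.0, -0.8]
grip_width: -0.0
```

>>> {"api": "jog_arm", "payload": {"targets": [{"offset": [-0.2,-0.1,-0.9],"yaw": 0}]}}

```text
time_s: 12.75
eef_pos: [-135.5, -849.9, 357.4]
ee_rot: [-0.52, 0.851, -0.048, 0.053]
force: [0.1, -0.1, -1.5]
grip_width: -0.001
```

>>> {"api": "jog_arm", "payload": {"targets": [{"offset": [-0.2,-0.1,-0.9],"yaw": 0}]}}

```text
time_s: 12.83
eef_pos: [-144.3, -851.7, 364.0]
ee_rot: [-0.509, 0.858, -0.049, 0.052]
force: [0.3, -0.1, 0.3]
grip_width: 0.003
```

>>> {"api": "jog_arm", "payload": {"targets": [{"offset": [-0.2,-0.1,-0.9],"yaw": 0}]}}

```text
time_s: 12.92
eef_pos: [-152.7, -853.1, 371.4]
ee_rot: [-0.499, 0.864, -0.05, 0.052]
force: [-0.2, -0.2, 0.6]
grip_width: 0.003
```

>>> {"api": "jog_arm", "payload": {"targets": [{"offset": [-0.2,-0.1,-0.9],"yaw": 0}]}}

```text
time_s: 13.0
eef_pos: [-160.8, -854.1, 379.5]
ee_rot: [-0.488, 0.87, -0.051, 0.051]
force: [0.0, -0.1, -0.8]
grip_width: -0.001
```

Run:
```python
from h import *
report()
s,M=state();print(M.round(3),s["joints"])
```

```text
t 13.0 tcp [-160.8 -854.1  379.5] jaw -7.9 ydir [-0.039 -0.519 -0.854] F [ 0.  -0.1 -0.8] g -0.001 q [-1.93  0.96  0.19  0.15  1.47 -1.76]
[[ 0.99  -0.039  0.138]
 [-0.138 -0.519  0.844]
 [ 0.039 -0.854 -0.519]] [-1.93202717  0.95694261  0.18750378  0.14874055  1.4691805  -1.75788903]
```

>>> {"api": "jog_arm", "payload": {"targets": [{"offset": [-0.2,0,-0.9],"yaw": 0}]}}

```text
time_s: 13.08
eef_pos: [-168.7, -856.6, 385.6]
ee_rot: [-0.476, 0.877, -0.052, 0.05]
force: [-0.7, 1.4, 0.1]
grip_width: -0.0
```

>>> {"api": "jog_arm", "payload": {"targets": [{"offset": [-0.2,0,-0.9],"yaw": 0}]}}

```text
time_s: 13.17
eef_pos: [-176.5, -859.3, 390.4]
ee_rot: [-0.465, 0.882, -0.053, 0.049]
force: [-0.4, 0.7, 0.1]
grip_width: 0.003
```

>>> {"api": "jog_arm", "payload": {"targets": [{"offset": [-0.2,0,-0.9],"yaw": 0}]}}

```text
time_s: 13.25
eef_pos: [-183.8, -861.2, 396.3]
ee_rot: [-0.454, 0.888, -0.054, 0.048]
force: [0.5, -0.3, -1.2]
grip_width: -0.001
```

>>> {"api": "jog_arm", "payload": {"targets": [{"offset": [-0.2,0,-0.9],"yaw": 0}]}}

```text
time_s: 13.33
eef_pos: [-190.8, -862.5, 403.2]
ee_rot: [-0.443, 0.894, -0.056, 0.047]
force: [0.9, -0.6, -0.3]
grip_width: 0.003
```

>>> {"api": "jog_arm", "payload": {"targets": [{"offset": [-0.2,0,-0.9],"yaw": 0}]}}

```text
time_s: 13.42
eef_pos: [-197.6, -863.3, 411.1]
ee_rot: [-0.432, 0.899, -0.057, 0.045]
force: [0.5, -0.2, 0.2]
grip_width: -0.002
```

>>> {"api": "jog_arm", "payload": {"targets": [{"offset": [-0.2,0,-0.9],"yaw": 0}]}}

```text
time_s: 13.5
eef_pos: [-204.1, -863.6, 419.6]
ee_rot: [-0.421, 0.904, -0.059, 0.044]
force: [-0.9, -0.1, -0.6]
grip_width: 0.003
```

>>> {"api": "jog_arm", "payload": {"targets": [{"offset": [-0.2,0,-0.9],"yaw": 0}]}}

```text
time_s: 13.58
eef_pos: [-210.3, -863.5, 428.8]
ee_rot: [-0.41, 0.909, -0.06, 0.043]
force: [1.0, -0.4, -0.0]
grip_width: 0.0
```

>>> {"api": "jog_arm", "payload": {"targets": [{"offset": [-0.2,0,-0.9],"yaw": 0}]}}

```text
time_s: 13.67
eef_pos: [-216.2, -863.1, 438.5]
ee_rot: [-0.399, 0.914, -0.062, 0.042]
force: [0.5, -0.4, 0.3]
grip_width: -0.0
```

Run:
```python
from h import *
report()
s,M=state();print(M.round(3),s["joints"])
```

```text
t 13.67 tcp [-216.2 -863.1  438.5] jaw -8.4 ydir [-0.08  -0.674 -0.734] F [ 0.5 -0.4  0.3] g -0.0 q [-2.    0.92  0.19  0.22  1.32 -1.82]
[[ 0.989 -0.08   0.126]
 [-0.147 -0.674  0.724]
 [ 0.027 -0.734 -0.679]] [-2.00459287  0.91520296  0.18747068  0.21938163  1.32341418 -1.82098956]
```

Run:
```python
from h import *
f=lambda P:np.r_[proj("top",P)[0]-[285.5,178],proj("side",P)[0]-[249,139.5]]
r=least_squares(f,[505,100,400]);print(r.x,r.fun)
g=lambda P:np.r_[proj("top",[505,P[0],P[1]])[0][0]-336]
for z in (380,420,460): print(z,least_squares(lambda y:proj("top",[[505,y[0],z]])[0][0]-336,[-80]).x)
```

```text
[512.07175189  71.7376968  450.04406992] [ 0.53682203 -1.16090107  1.4783013   0.47909526]
380 [-74.33997869]
420 [-65.52116795]
460 [-56.70213496]
```

```bash
cat >> h.py <<'E'
def path(pts,step=36):
    """world polyline from the present TCP -> up to 12 rows"""
    s,M=state();p=s["eef_pos"];P=[p]+[np.array(x,float) for x in pts];out=[]
    for a,b in zip(P,P[1:]):
        n=max(1,int(np.ceil(np.linalg.norm(b-a)/step)));out+=[a+(b-a)*k/n for k in range(1,n+1)]
    report()
    for o in out[:12]: print(np.round(M.T@(o-p)/1000,3).tolist())
    print(len(out),np.round(out[min(11,len(out)-1)]))
E
python3 -c "
from h import *
path([(-100,-720,430),(100,-650,430),(350,-500,430)],40)"
```

```text
t 13.67 tcp [-216.2 -863.1  438.5] jaw -8.4 ydir [-0.08  -0.674 -0.734] F [ 0.5 -0.4  0.3] g -0.0 q [-2.    0.92  0.19  0.22  1.32 -1.82]
[0.019, -0.02, 0.025]
[0.037, -0.04, 0.05]
[0.056, -0.06, 0.074]
[0.075, -0.08, 0.099]
[0.094, -0.1, 0.124]
[0.125, -0.11, 0.137]
[0.156, -0.121, 0.149]
[0.187, -0.131, 0.162]
[0.219, -0.142, 0.175]
[0.25, -0.152, 0.187]
[0.281, -0.163, 0.2]
[0.309, -0.178, 0.217]
19 [ 131. -631.  430.]
```

>>> {"api": "jog_arm", "payload": {"targets": [{"offset": [0.019,-0.02,0.025],"yaw": 0},{"offset": [0.037,-0.04,0.05],"yaw": 0},{"offset": [0.056,-0.06,0.074],"yaw": 0},{"offset": [0.075,-0.08,0.099],"yaw": 0},{"offset": [0.094,-0.1,0.124],"yaw": 0},{"offset": [0.125,-0.11,0.137],"yaw": 0},{"offset": [0.156,-0.121,0.149],"yaw": 0},{"offset": [0.187,-0.131,0.162],"yaw": 0},{"offset": [0.219,-0.142,0.175],"yaw": 0},{"offset": [0.25,-0.152,0.187],"yaw": 0},{"offset": [0.281,-0.163,0.2],"yaw": 0},{"offset": [0.309,-0.178,0.217],"yaw": 0}], "fingers": 0.085}}

```text
time_s: 14.67
eef_pos: [132.4, -630.7, 431.0]
ee_rot: [-0.398, 0.914, -0.062, 0.042]
force: [0.4, -0.3, -0.8]
grip_width: 0.999
```

```bash
python3 -c "
from h import *
path([(380,-460,430),(530,-200,430),(540,50,430)],40)"
```

```text
t 14.67 tcp [ 132.4 -630.7  431. ] jaw -8.4 ydir [-0.079 -0.676 -0.733] F [ 0.4 -0.3 -0.8] g 0.999 q [-1.5   0.19  1.36 -0.17  0.87 -1.28]
[0.027, -0.017, 0.019]
[0.055, -0.034, 0.039]
[0.082, -0.05, 0.058]
[0.11, -0.067, 0.078]
[0.137, -0.084, 0.097]
[0.165, -0.101, 0.116]
[0.192, -0.118, 0.136]
[0.22, -0.134, 0.155]
[0.234, -0.158, 0.181]
[0.247, -0.181, 0.207]
[0.261, -0.205, 0.233]
[0.275, -0.228, 0.259]
23 [ 455. -330.  430.]
```

>>> {"api": "jog_arm", "payload": {"targets": [{"offset": [0.027,-0.017,0.019],"yaw": 0},{"offset": [0.055,-0.034,0.039],"yaw": 0},{"offset": [0.082,-0.05,0.058],"yaw": 0},{"offset": [0.11,-0.067,0.078],"yaw": 0},{"offset": [0.137,-0.084,0.097],"yaw": 0},{"offset": [0.165,-0.101,0.116],"yaw": 0},{"offset": [0.192,-0.118,0.136],"yaw": 0},{"offset": [0.22,-0.134,0.155],"yaw": 0},{"offset": [0.234,-0.158,0.181],"yaw": 0},{"offset": [0.247,-0.181,0.207],"yaw": 0},{"offset": [0.261,-0.205,0.233],"yaw": 0},{"offset": [0.275,-0.228,0.259],"yaw": 0}]}}

```text
time_s: 15.67
eef_pos: [455.6, -328.0, 430.5]
ee_rot: [-0.397, 0.915, -0.061, 0.043]
force: [1.0, -0.1, 0.4]
grip_width: 0.995
```

```bash
python3 -c "
from h import *
path([(520,-200,430),(530,150,430)],40)"
```

```text
t 15.67 tcp [ 455.6 -328.   430.5] jaw -8.4 ydir [-0.077 -0.677 -0.732] F [ 1.  -0.1  0.4] g 0.995 q [-0.57  0.21  1.33 -0.69  1.29 -0.32]
[0.011, -0.023, 0.025]
[0.022, -0.046, 0.05]
[0.034, -0.068, 0.076]
[0.045, -0.091, 0.101]
[0.04, -0.118, 0.129]
[0.036, -0.144, 0.157]
[0.031, -0.17, 0.185]
[0.027, -0.197, 0.214]
[0.022, -0.223, 0.242]
[0.018, -0.25, 0.27]
[0.013, -0.276, 0.298]
[0.008, -0.302, 0.327]
13 [529. 111. 430.]
```

>>> {"api": "jog_arm", "payload": {"targets": [{"offset": [0.011,-0.023,0.025],"yaw": 0},{"offset": [0.022,-0.046,0.05],"yaw": 0},{"offset": [0.034,-0.068,0.076],"yaw": 0},{"offset": [0.045,-0.091,0.101],"yaw": 0},{"offset": [0.04,-0.118,0.129],"yaw": 0},{"offset": [0.036,-0.144,0.157],"yaw": 0},{"offset": [0.031,-0.17,0.185],"yaw": 0},{"offset": [0.027,-0.197,0.214],"yaw": 0},{"offset": [0.022,-0.223,0.242],"yaw": 0},{"offset": [0.018,-0.25,0.27],"yaw": 0},{"offset": [0.013,-0.276,0.298],"yaw": 0},{"offset": [0.008,-0.302,0.327],"yaw": 0}]}}

```text
time_s: 16.67
eef_pos: [528.2, 113.0, 430.1]
ee_rot: [-0.398, 0.914, -0.06, 0.044]
force: [0.4, -0.5, 0.2]
grip_width: 0.995
```

```bash
python3 -c "
from h import *
report()
s,M=state();print(M.round(3))"
```

```text
t 16.67 tcp [528.2 113.  430.1] jaw -8.4 ydir [-0.076 -0.676 -0.733] F [ 0.4 -0.5  0.2] g 0.995 q [ 0.27  0.48  0.96 -0.74  1.93  0.24]
[[ 0.989 -0.076  0.128]
 [-0.145 -0.676  0.722]
 [ 0.032 -0.733 -0.679]]
```

Run:
```python
from h import *
# jar rims in topb crop (4x off 140,115): lid centre (150,163)
tb=lambda u,v:crop((u,v),(140,115),4)
print("jar lid",onz("top",[tb(150,163)],100),"side box c",onz("side",[(235,279)],100))
print("mug",onz("top",[tb(257,515)],90))
print("flat",onz("top",[tb(288,160),tb(430,185),tb(452,40)],40))
print("tape",onz("top",[tb(113,325),tb(45,190)],40))
B=place((522.5,284,-1.7406),[(-75,32,0),(-75,-32,0),(75,32,0),(75,-32,0)]);print("box",B.round())
```

```text
jar lid [[638.30461073 439.95466039 100.        ]] side box c [[634.87643506 444.46727678 100.        ]]
mug [[316.12474441 344.96477532  90.        ]]
flat [[649.68765966 321.08782826  40.        ]
 [622.93932036 185.17794752  40.        ]
 [763.52904919 161.82544847  40.        ]]
tape [[493.98290766 488.99928915  40.        ]
 [624.85085314 554.55225223  40.        ]]
box [[567. 353.   0.]
 [504. 363.   0.]
 [541. 205.   0.]
 [478. 215.   0.]]
```

```bash
python3 -c "
from h import *
path([(530,332,220),(530.8,332,120)],38)"
```

```text
t 16.67 tcp [528.2 113.  430.1] jaw -8.4 ydir [-0.076 -0.676 -0.733] F [ 0.4 -0.5  0.2] g 0.995 q [ 0.27  0.48  0.96 -0.74  1.93  0.24]
[-0.005, 0.001, 0.038]
[-0.009, 0.001, 0.075]
[-0.014, 0.002, 0.113]
[-0.018, 0.003, 0.151]
[-0.023, 0.004, 0.188]
[-0.028, 0.004, 0.226]
[-0.032, 0.005, 0.264]
[-0.037, 0.006, 0.301]
[-0.037, 0.03, 0.324]
[-0.038, 0.055, 0.347]
[-0.039, 0.079, 0.369]
11 [531. 332. 120.]
```

>>> {"api": "jog_arm", "payload": {"targets": [{"offset": [-0.005,0.001,0.038],"yaw": 0},{"offset": [-0.009,0.001,0.075],"yaw": 0},{"offset": [-0.014,0.002,0.113],"yaw": 0},{"offset": [-0.018,0.003,0.151],"yaw": 0},{"offset": [-0.023,0.004,0.188],"yaw": 0},{"offset": [-0.028,0.004,0.226],"yaw": 0},{"offset": [-0.032,0.005,0.264],"yaw": 0},{"offset": [-0.037,0.006,0.301],"yaw": 0},{"offset": [-0.037,0.03,0.324],"yaw": 0},{"offset": [-0.038,0.055,0.347],"yaw": 0},{"offset": [-0.039,0.079,0.369],"yaw": 0},{"offset": [-0.039,0.079,0.369],"yaw": 0}]}}

```text
time_s: 17.67
eef_pos: [529.1, 330.9, 113.9]
ee_rot: [-0.396, 0.915, -0.062, 0.04]
force: [-0.9, 0.3, -1.3]
grip_width: 0.995
```

```bash
python3 -c "
from h import *
path([(530.8,332,43.5)],15)"; python3 snap.py b1s side 180 180 340 300; python3 snap.py b1t top 150 110 310 230
```

```text
t 17.67 tcp [529.1 330.9 113.9] jaw -8.3 ydir [-0.082 -0.679 -0.73 ] F [-0.9  0.3 -1.3] g 0.995 q [ 0.57  0.97  0.92 -0.56  1.76  0.77]
[-0.0, 0.01, 0.01]
[-0.0, 0.02, 0.02]
[-0.0, 0.03, 0.029]
[-0.0, 0.04, 0.039]
[-0.0, 0.05, 0.049]
5 [531. 332.  44.]
5.0
5.0
```

View pics/b1s.png

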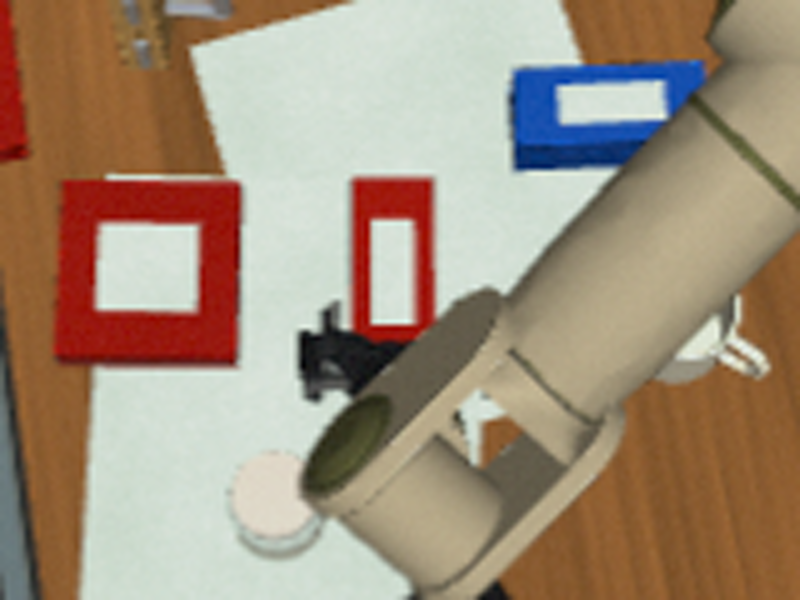

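View pics/b1t.png

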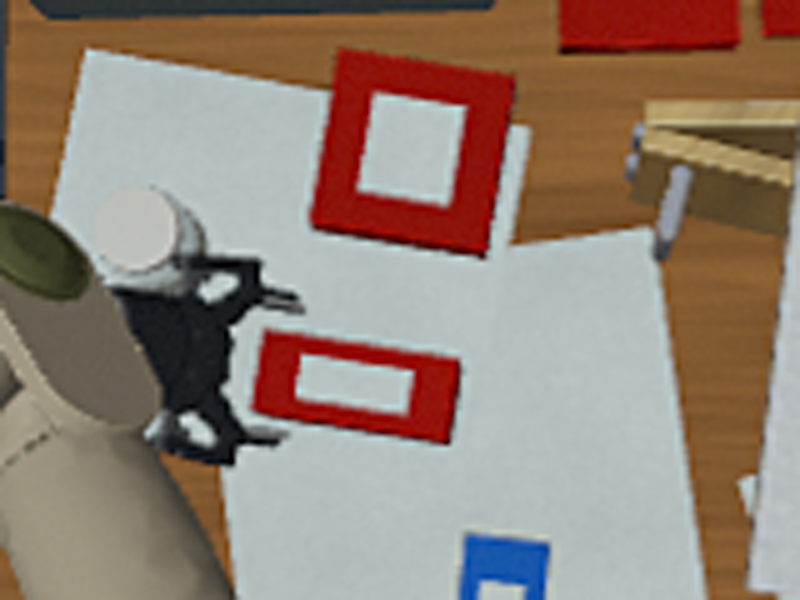

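>>> {"api": "jog_arm", "payload": {"targets": [{"offset": [0,0.01,0.01],"yaw": 0},{"offset": [0,0.02,0.02],"yaw": 0},{"offset": [0,0.03,0.029],"yaw": 0},{"offset": [0,0.04,0.039],"yaw": 0},{"offset": [0,0.05,0.049],"yaw": 0},{"offset": [0,0.05,0.049],"yaw": 0},{"offset": [0,0.05,0.049],"yaw": 0}]}}

```text
time_s: 18.35
eef_pos: [533.3, 333.3, 50.0]
ee_rot: [-0.397, 0.915, -0.061, 0.043]
force: [-0.1, 0.6, 0.8]
grip_width: 0.993
```

```bash
python3 -c "
from h import *
report()"; python3 snap.py b2s side 180 180 340 300; python3 snap.py b2t top 150 110 310 230
```

```text
t 18.35 tcp [533.3 333.3  50. ] jaw -8.3 ydir [-0.077 -0.677 -0.732] F [-0.1  0.6  0.8] g 0.993 q [ 0.57  1.06  0.92 -0.56  1.68  0.82]
5.0
5.0
```

View pics/b2s.png

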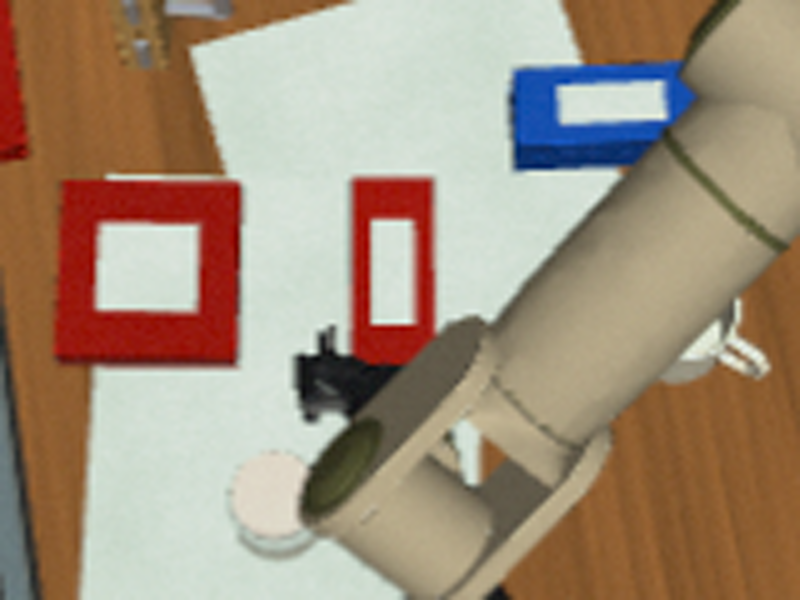

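View pics/b2t.png

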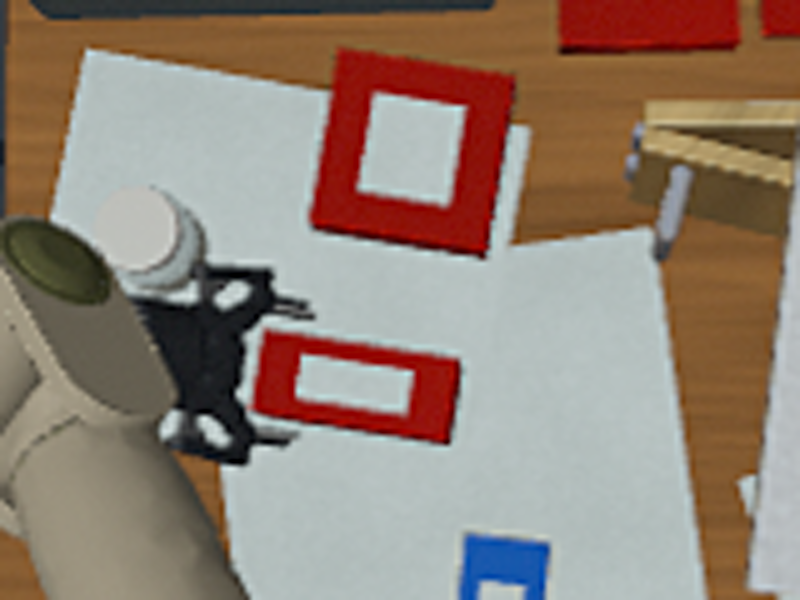

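>>> {"api": "jog_arm", "payload": {"targets": [{"offset": [-0.002,0.003,0.002],"yaw": 0},{"offset": [-0.002,0.003,0.002],"yaw": 0},{"offset": [-0.002,0.003,0.002],"yaw": 0},{"offset": [-0.002,0.003,0.002],"yaw": 0},{"offset": [-0.002,0.003,0.002],"yaw": 0},{"offset": [-0.002,0.003,0.002],"yaw": 0}], "fingers": 0.04, "grip_force": 30}}

```text
time_s: 18.95
eef_pos: [531.9, 333.6, 48.6]
ee_rot: [-0.399, 0.914, -0.06, 0.044]
force: [-0.0, 4.3, 4.9]
grip_width: 0.754
```

```bash
python3 -c "
from h import *
report()"; python3 snap.py b3s side 180 180 340 300; python3 snap.py b3t top 150 110 310 230
```

```text
t 18.95 tcp [531.9 333.6  48.6] jaw -8.3 ydir [-0.075 -0.675 -0.734] F [-0.   4.3  4.9] g 0.754 q [ 0.57  1.05  0.93 -0.56  1.67  0.82]
5.0
5.0
```

View pics/b3t.png

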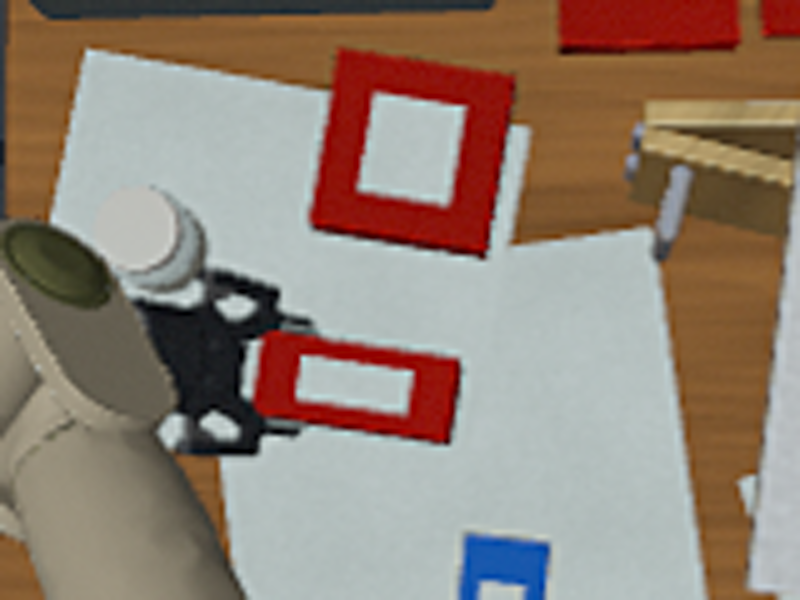

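```bash
cat >> h.py <<'E'
def tocup(P):
    P=np.array(P,float);c,s=np.cos(CUP[2]),np.sin(CUP[2]);d=P[:2]-CUP[:2];return np.array([c*d[0]+s*d[1],-s*d[0]+c*d[1],P[2]])
E
python3 -c "
from h import *
s,M=state();z=s['eef_pos'][2];c=tocup(s['eef_pos']);print(c)
path([place(CUP,[(-300,-53,z)])[0],place(CUP,[(-100,-53,z)])[0]],25)"
```

```text
[-383.13084997  -56.61916804   48.52174474]
t 19.05 tcp [531.9 333.7  48.5] jaw -8.3 ydir [-0.075 -0.675 -0.734] F [-1.7  5.7  5.4] g 0.756 q [ 0.57  1.05  0.93 -0.56  1.67  0.82]
[0.001, 0.014, -0.015]
[0.002, 0.028, -0.03]
[0.003, 0.042, -0.046]
[0.004, 0.057, -0.061]
[0.004, 0.072, -0.077]
[0.004, 0.087, -0.094]
[0.004, 0.102, -0.11]
[0.004, 0.117, -0.126]
[0.004, 0.132, -0.143]
[0.004, 0.147, -0.159]
[0.004, 0.162, -0.175]
[0.004, 0.177, -0.191]
13 [498.  75.  49.]
```

View pics/b3s.png

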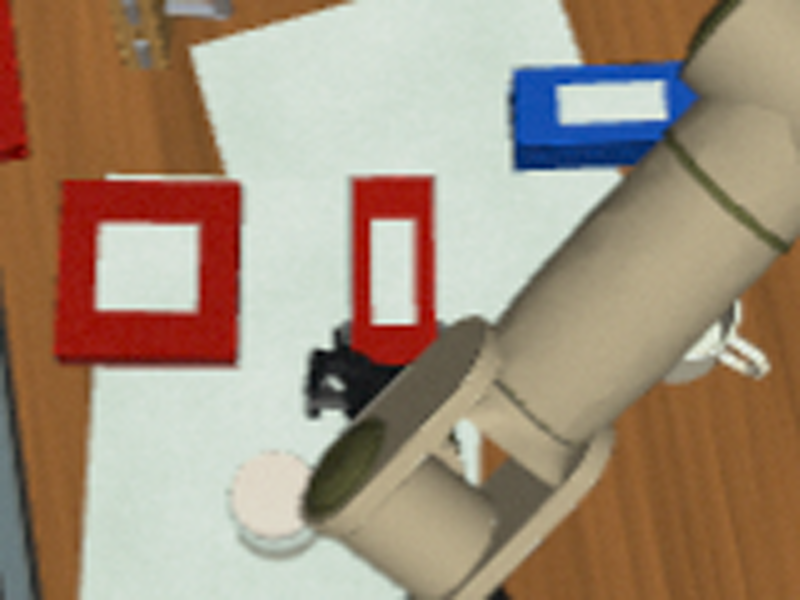

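>>> {"api": "jog_arm", "payload": {"targets": [{"offset": [0.001,0.007,-0.008],"yaw": 0},{"offset": [0.001,0.014,-0.016],"yaw": 0},{"offset": [0.002,0.028,-0.03],"yaw": 0},{"offset": [0.003,0.042,-0.046],"yaw": 0},{"offset": [0.004,0.057,-0.061],"yaw": 0},{"offset": [0.004,0.072,-0.077],"yaw": 0}]}}

```text
time_s: 19.55
eef_pos: [520.9, 228.5, 48.6]
ee_rot: [-0.399, 0.914, -0.059, 0.045]
force: [2.0, 6.8, 5.6]
grip_width: 0.752
```

```bash
cat > r3.py <<'E'
from h import *
import sys
X,Y,Z=map(float,sys.argv[1:4]);st=float(sys.argv[4])
s,M=state();c=tocup(s['eef_pos']);print("cup",c.round(1))
path([place(CUP,[(X,Y,Z)])[0]],st)
E
python3 r3.py -100 -53 49 25
```

```text
cup [-277.5  -52.4   48.6]
t 19.55 tcp [520.9 228.5  48.6] jaw -8.3 ydir [-0.072 -0.674 -0.735] F [2.  6.8 5.6] g 0.752 q [ 0.45  0.9   1.25 -0.62  1.47  0.83]
[-0.0, 0.015, -0.016]
[-0.0, 0.03, -0.033]
[-0.0, 0.045, -0.049]
[-0.0, 0.06, -0.065]
[-0.0, 0.075, -0.082]
[-0.0, 0.09, -0.098]
[-0.0, 0.105, -0.114]
[-0.0, 0.12, -0.131]
8 [495.  53.  49.]
```

Dragging smoothly with about 7 N. Continuing to just before the door line.

>>> {"api": "jog_arm", "payload": {"targets": [{"offset": [0,0.01,-0.011],"yaw": 0},{"offset": [0,0.025,-0.027],"yaw": 0},{"offset": [0,0.04,-0.044],"yaw": 0},{"offset": [0,0.055,-0.06],"yaw": 0},{"offset": [0,0.07,-0.076],"yaw": 0},{"offset": [0,0.08,-0.087],"yaw": 0},{"offset": [0,0.08,-0.087],"yaw": 0}]}}

```text
time_s: 20.13
eef_pos: [503.4, 109.1, 48.6]
ee_rot: [-0.399, 0.914, -0.061, 0.045]
force: [-0.2, -2.5, -1.3]
grip_width: 0.755
```

```bash
python3 r3.py 0 -53 49 15;  python3 snap.py b4s side 170 80 330 200; python3 snap.py b4t top 200 110 400 260
```

```text
cup [-156.8  -52.6   48.6]
t 20.13 tcp [503.4 109.1  48.6] jaw -8.4 ydir [-0.075 -0.675 -0.734] F [-0.2 -2.5 -1.3] g 0.755 q [ 0.28  0.77  1.53 -0.72  1.27  0.81]
[0.0, 0.01, -0.01]
[0.0, 0.019, -0.021]
[0.0, 0.029, -0.031]
[0.0, 0.039, -0.042]
[0.0, 0.048, -0.052]
[0.0, 0.058, -0.063]
[0.0, 0.068, -0.073]
[0.0, 0.077, -0.084]
[0.0, 0.087, -0.094]
[0.0, 0.096, -0.105]
[0.0, 0.106, -0.115]
11 [480. -46.  49.]
5.0
4.0
```

View pics/b4s.png

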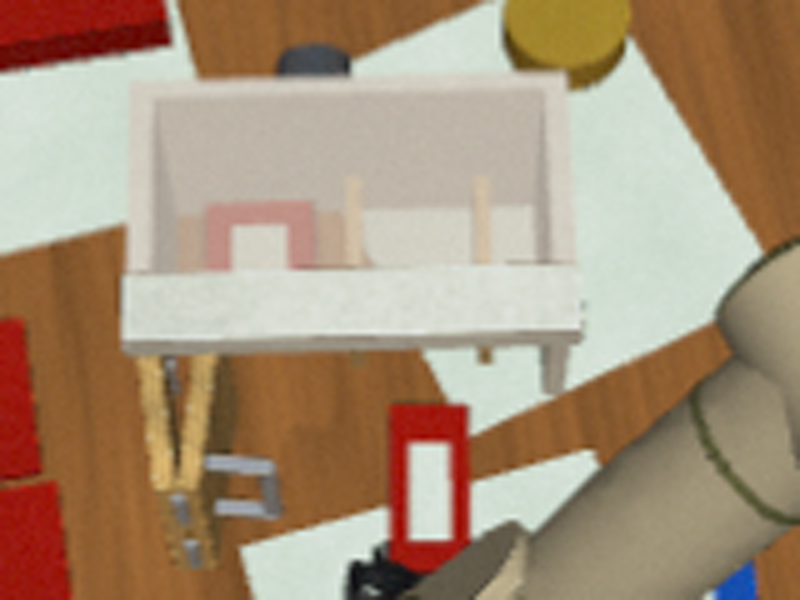

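View pics/b4t.png

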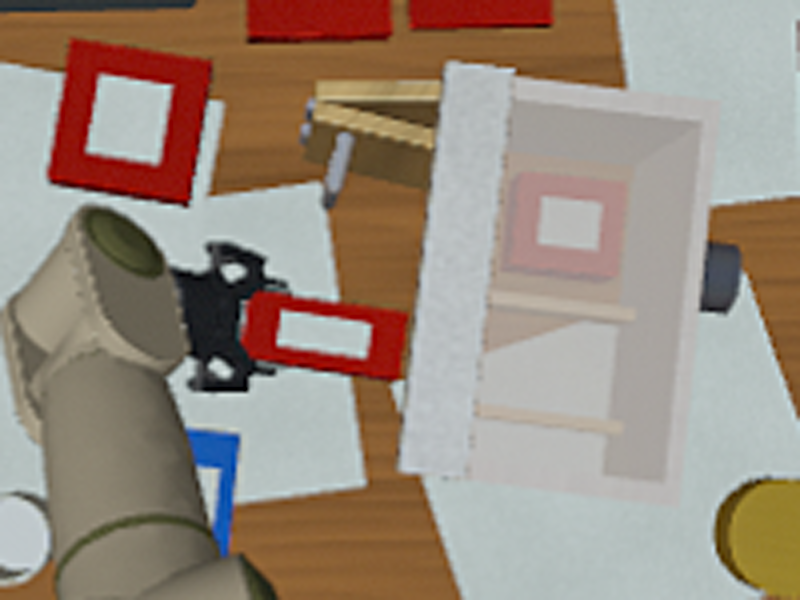

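Run:
```python
from h import *
for cam,off,f,pts in(("top",(200,110),4,[(409,312),(402,379)]),("side",(170,80),5,[(390,404),(468,404)])):
  for p in pts: print(cam,tocup(onz(cam,[crop(p,off,f)],70)[0]).round(1))
```

```text
top [-33.3 -23.9  70. ]
top [-32.5 -86.4  70. ]
side [-32.1 -27.   70. ]
side [-33.8 -89.1  70. ]
```

>>> {"api": "jog_arm", "payload": {"targets": [{"offset": [0.001,0.01,-0.01],"yaw": 0},{"offset": [0.002,0.019,-0.021],"yaw": 0},{"offset": [0.003,0.029,-0.031],"yaw": 0},{"offset": [0.003,0.039,-0.042],"yaw": 0},{"offset": [0.003,0.048,-0.052],"yaw": 0},{"offset": [0.003,0.055,-0.06],"yaw": 0},{"offset": [0.003,0.055,-0.06],"yaw": 0}]}}

```text
time_s: 20.82
eef_pos: [494.3, 28.5, 48.7]
ee_rot: [-0.399, 0.914, -0.061, 0.044]
force: [0.6, -0.7, -2.8]
grip_width: 0.756
```

```bash
python3 r3.py -5 -51 49 12;  python3 snap.py b5s side 170 80 330 200; python3 snap.py b5t top 200 110 400 260
```

```text
cup [-75.8 -50.   48.7]
t 20.82 tcp [494.3  28.5  48.7] jaw -8.4 ydir [-0.076 -0.675 -0.734] F [ 0.6 -0.7 -2.8] g 0.756 q [ 0.14  0.7   1.66 -0.8   1.15  0.79]
[-0.0, 0.008, -0.009]
[-0.0, 0.016, -0.017]
[-0.0, 0.024, -0.026]
[-0.001, 0.032, -0.035]
[-0.001, 0.04, -0.043]
[-0.001, 0.048, -0.052]
6 [483. -41.  49.]
5.0
4.0
```

View pics/b5s.png

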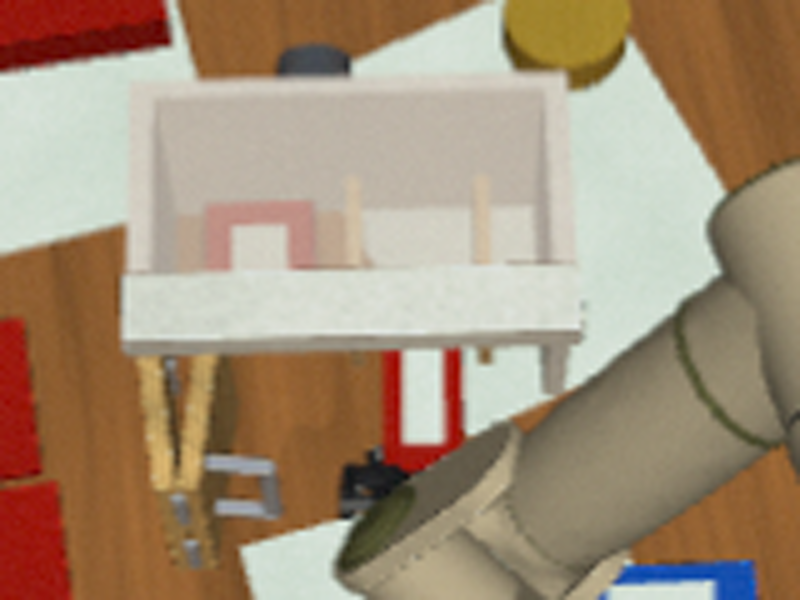

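View pics/b5t.png

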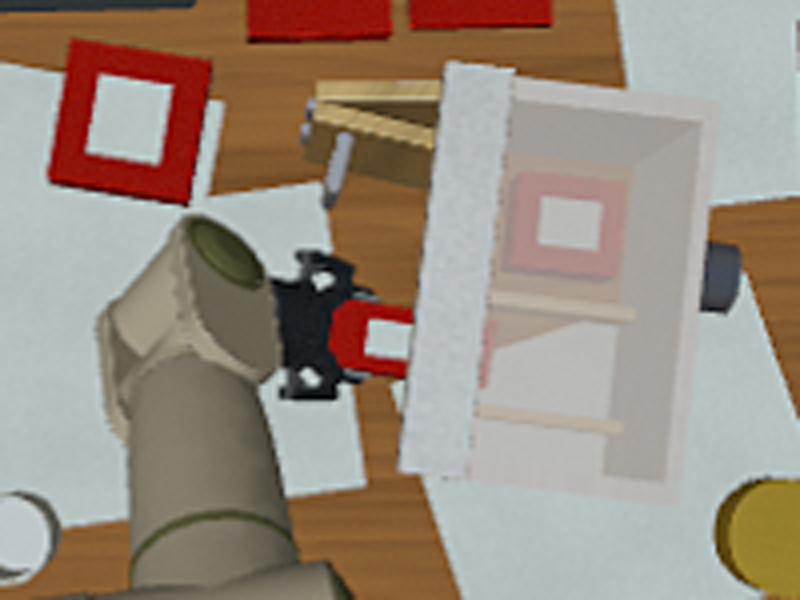

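>>> {"api": "jog_arm", "payload": {"targets": [{"offset": [0,0.008,-0.009],"yaw": 0},{"offset": [0,0.016,-0.017],"yaw": 0},{"offset": [0,0.024,-0.026],"yaw": 0},{"offset": [-0.001,0.032,-0.035],"yaw": 0},{"offset": [-0.001,0.04,-0.043],"yaw": 0},{"offset": [-0.001,0.043,-0.047],"yaw": 0},{"offset": [-0.001,0.043,-0.047],"yaw": 0}]}}

```text
time_s: 21.5
eef_pos: [483.8, -34.3, 48.9]
ee_rot: [-0.399, 0.914, -0.061, 0.044]
force: [0.6, -0.6, -3.0]
grip_width: 0.75
```

```bash
python3 r3.py -10 -51 49 12;  python3 snap.py b6s side 170 80 330 200; python3 snap.py b6t top 200 110 400 260
```

```text
cup [-12.1 -51.4  48.9]
t 21.5 tcp [483.8 -34.3  48.9] jaw -8.5 ydir [-0.077 -0.675 -0.734] F [ 0.6 -0.6 -3. ] g 0.75 q [ 0.02  0.66  1.75 -0.88  1.06  0.76]
[0.0, 0.001, -0.002]
1 [484. -36.  49.]
5.0
4.0
```

View pics/b6t.png

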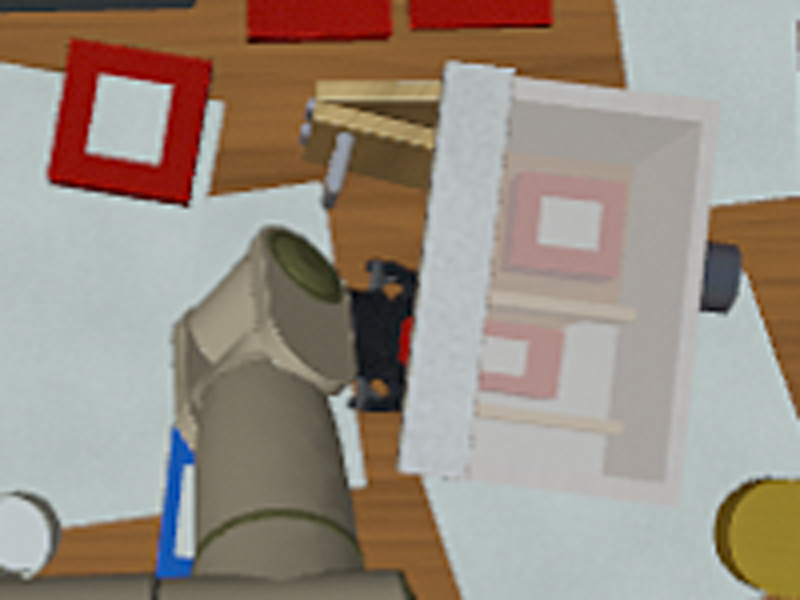

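View pics/b6s.png

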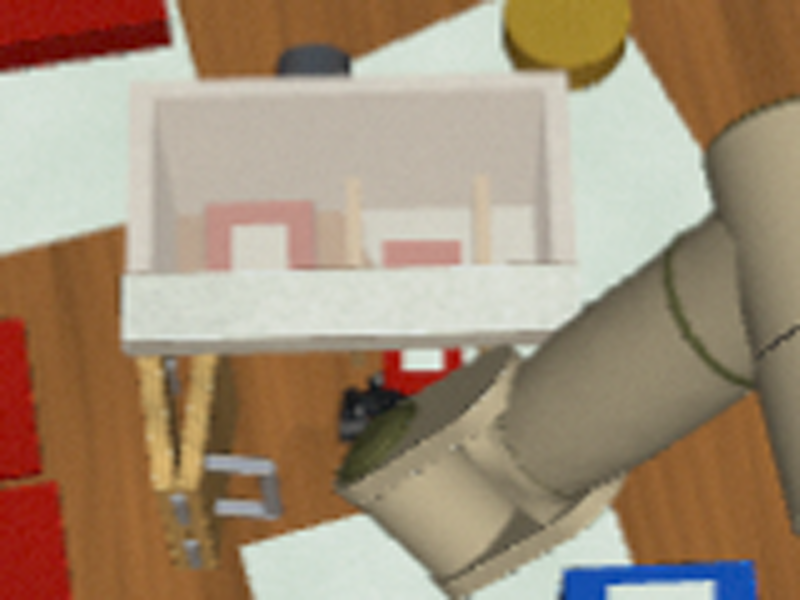

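>>> {"api": "jog_arm", "payload": {"targets": [{"offset": [0,0,0],"yaw": 0},{"offset": [0,0,0],"yaw": 0},{"offset": [0,0,0],"yaw": 0},{"offset": [0,-0.01,0.011],"yaw": 0},{"offset": [0,-0.025,0.027],"yaw": 0},{"offset": [0,-0.04,0.043],"yaw": 0},{"offset": [0,-0.058,0.063],"yaw": 0},{"offset": [0,-0.06,0.065],"yaw": 0},{"offset": [0,-0.06,0.065],"yaw": 0}], "fingers": 0.08}}

```text
time_s: 22.35
eef_pos: [497.3, 55.4, 48.7]
ee_rot: [-0.399, 0.914, -0.06, 0.044]
force: [0.2, -0.3, 0.1]
grip_width: 0.939
```

```bash
python3 r3.py -60 -53 45 12;  python3 snap.py b7s side 170 80 330 200; python3 snap.py b7t top 200 110 400 260
```

```text
cup [-102.8  -50.9   48.7]
t 22.35 tcp [497.3  55.4  48.7] jaw -8.3 ydir [-0.074 -0.675 -0.734] F [ 0.2 -0.3  0.1] g 0.939 q [ 0.19  0.72  1.63 -0.78  1.19  0.79]
[-0.001, 0.008, -0.007]
[-0.001, 0.016, -0.014]
[-0.002, 0.024, -0.022]
[-0.002, 0.032, -0.029]
4 [489.  13.  45.]
5.0
4.0
```

View pics/b7t.png

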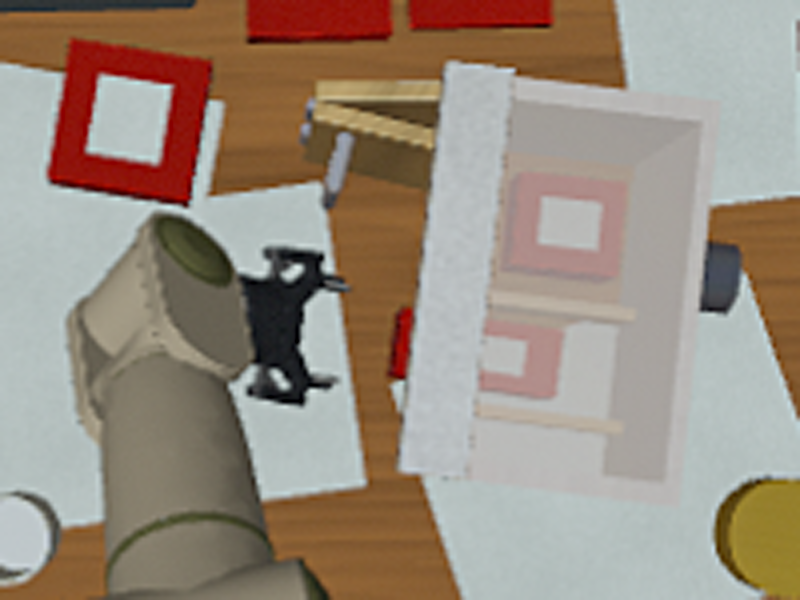

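View pics/b7s.png

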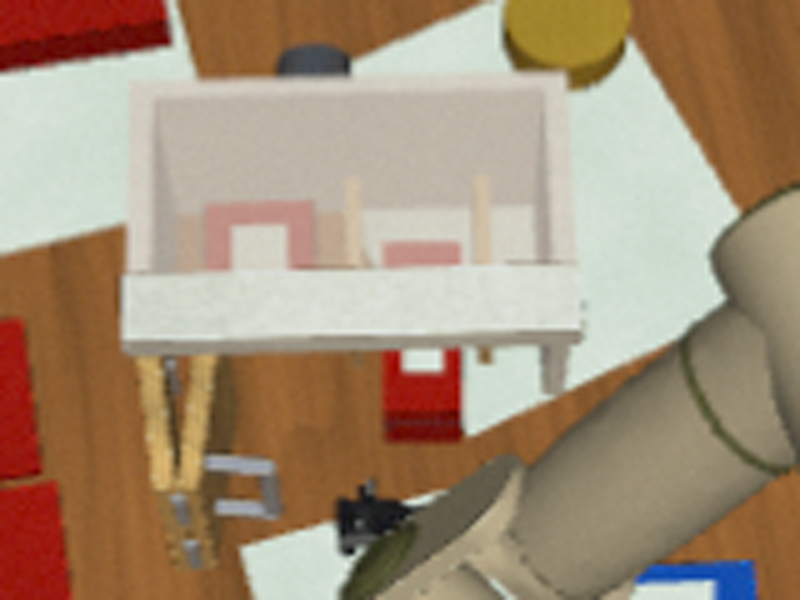

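>>> {"api": "jog_arm", "payload": {"targets": [{"offset": [-0.001,0.002,0.002],"yaw": 0},{"offset": [-0.001,0.002,0.002],"yaw": 0},{"offset": [-0.001,0.002,0.002],"yaw": 0},{"offset": [-0.001,0.003,0.002],"yaw": 0},{"offset": [-0.002,0.003,0.002],"yaw": 0},{"offset": [-0.002,0.01,-0.006],"yaw": 0},{"offset": [-0.002,0.018,-0.014],"yaw": 0},{"offset": [-0.002,0.026,-0.023],"yaw": 0},{"offset": [-0.002,0.03,-0.027],"yaw": 0}], "fingers": 0.0}}

```text
time_s: 23.2
eef_pos: [488.7, 12.5, 45.1]
ee_rot: [-0.398, 0.914, -0.062, 0.044]
force: [0.4, 4.3, 1.3]
grip_width: -0.0
```

```bash
python3 r3.py 5 -53 45 8
```

```text
cup [-59.1 -53.3  45.1]
t 23.2 tcp [488.7  12.5  45.1] jaw -8.5 ydir [-0.077 -0.675 -0.734] F [0.4 4.3 1.3] g -0.0 q [ 0.11  0.7   1.7  -0.83  1.12  0.79]
[0.0, 0.005, -0.005]
[0.0, 0.01, -0.01]
[0.0, 0.015, -0.016]
[0.0, 0.019, -0.021]
[0.0, 0.024, -0.026]
[0.0, 0.029, -0.031]
[0.0, 0.034, -0.037]
[0.0, 0.039, -0.042]
[0.001, 0.044, -0.047]
9 [480. -51.  45.]
```

>>> {"api": "jog_arm", "payload": {"targets": [{"offset": [0,0.003,-0.003],"yaw": 0},{"offset": [0,0.006,-0.0065],"yaw": 0},{"offset": [0,0.009,-0.01],"yaw": 0},{"offset": [0,0.012,-0.013],"yaw": 0},{"offset": [0,0.015,-0.016],"yaw": 0},{"offset": [0,0.018,-0.0195],"yaw": 0},{"offset": [0,0.021,-0.023],"yaw": 0},{"offset": [0,0.024,-0.026],"yaw": 0},{"offset": [0,0.027,-0.029],"yaw": 0},{"offset": [0,0.029,-0.031],"yaw": 0},{"offset": [0,0.029,-0.031],"yaw": 0}]}}

```text
time_s: 24.12
eef_pos: [482.4, -30.1, 45.0]
ee_rot: [-0.398, 0.914, -0.062, 0.044]
force: [-1.1, -1.5, 0.5]
grip_width: -0.002
```

```bash
python3 r3.py 5 -53 45 4;  python3 snap.py b8s side 170 80 330 200; python3 snap.py b8t top 200 110 400 260
```

```text
cup [-16.1 -53.4  45. ]
t 24.12 tcp [482.4 -30.1  45. ] jaw -8.5 ydir [-0.077 -0.675 -0.733] F [-1.1 -1.5  0.5] g -0.002 q [ 0.03  0.67  1.75 -0.88  1.06  0.78]
[0.0, 0.002, -0.003]
[0.0, 0.005, -0.005]
[0.0, 0.007, -0.008]
[0.0, 0.01, -0.01]
[0.0, 0.012, -0.013]
[0.0, 0.014, -0.015]
6 [480. -51.  45.]
5.0
4.0
```

View pics/b8t.png

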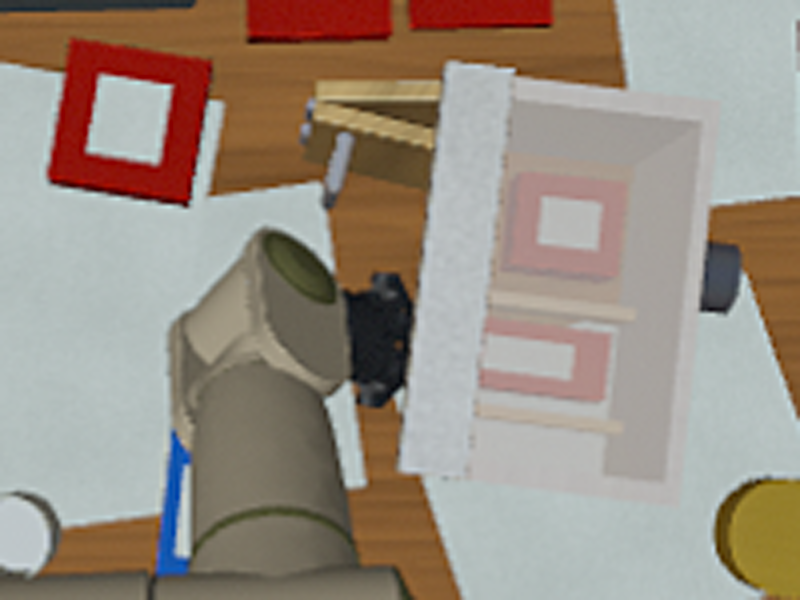

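View pics/b8s.png

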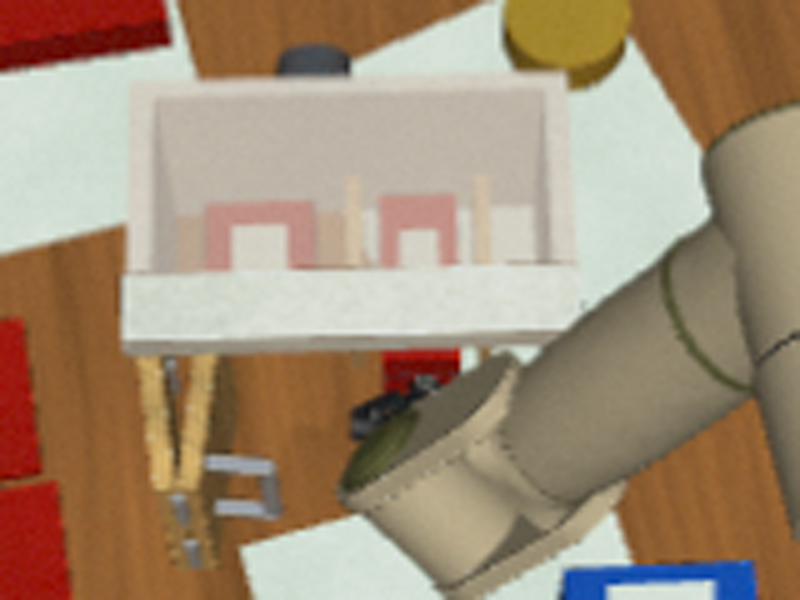

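>>> {"api": "jog_arm", "payload": {"targets": [{"offset": [0,0.0025,-0.003],"yaw": 0},{"offset": [0,0.005,-0.005],"yaw": 0},{"offset": [0,0.007,-0.008],"yaw": 0},{"offset": [0,0.0085,-0.009],"yaw": 0},{"offset": [0,0.0085,-0.009],"yaw": 0}]}}

```text
time_s: 24.63
eef_pos: [480.4, -42.5, 44.9]
ee_rot: [-0.398, 0.914, -0.062, 0.044]
force: [0.0, 1.9, 1.0]
grip_width: 0.002
```

```bash
python3 r3.py 5 -53 45 2;  python3 snap.py b9s side 170 80 330 200; python3 snap.py b9t top 300 170 380 230
python3 - <<'E'
from h import *
for p in((607,332),(604,402)): print(tocup(onz("top",[crop(p,(200,110),4)],70)[0]).round(1))
E
```

```text
cup [ -3.5 -53.6  44.9]
t 24.63 tcp [480.4 -42.5  44.9] jaw -8.5 ydir [-0.078 -0.676 -0.733] F [0.  1.9 1. ] g 0.002 q [ 0.    0.66  1.77 -0.9   1.04  0.77]
[0.0, 0.001, -0.001]
[0.0, 0.002, -0.003]
[0.0, 0.003, -0.004]
[0.001, 0.005, -0.005]
[0.001, 0.006, -0.006]
5 [480. -51.  45.]
5.0
10.0
[149.3 -19.4  70. ]
[153.3 -83.8  70. ]
```

View pics/b9t.png

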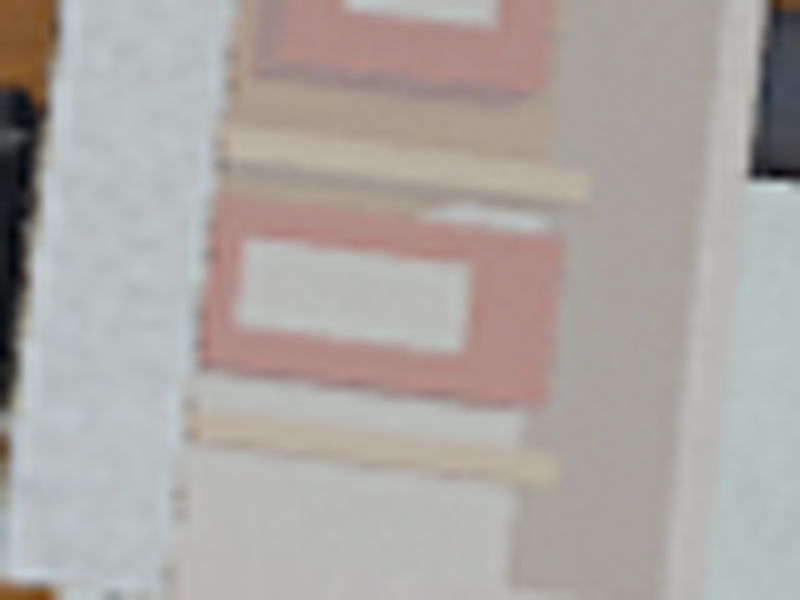

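>>> {"api": "jog_arm", "payload": {"targets": [{"offset": [0,0.001,-0.001],"yaw": 0},{"offset": [0,0.002,-0.002],"yaw": 0},{"offset": [0,0.003,-0.003],"yaw": 0},{"offset": [0,0.004,-0.0045],"yaw": 0},{"offset": [0,0.004,-0.0045],"yaw": 0}]}}

```text
time_s: 25.15
eef_pos: [479.3, -48.6, 44.7]
ee_rot: [-0.398, 0.914, -0.062, 0.044]
force: [0.6, 0.7, -0.5]
grip_width: 0.0
```

```bash
python3 r3.py 10 -53 45 2;  python3 snap.py b10t top 300 170 380 230
```

```text
cup [  2.7 -53.8  44.7]
t 25.15 tcp [479.3 -48.6  44.7] jaw -8.6 ydir [-0.079 -0.675 -0.733] F [ 0.6  0.7 -0.5] g 0.0 q [-0.01  0.66  1.78 -0.91  1.03  0.77]
[0.0, 0.001, -0.001]
[0.0, 0.002, -0.003]
[0.001, 0.004, -0.004]
[0.001, 0.005, -0.006]
4 [479. -56.  45.]
10.0
```

View pics/b10t.png

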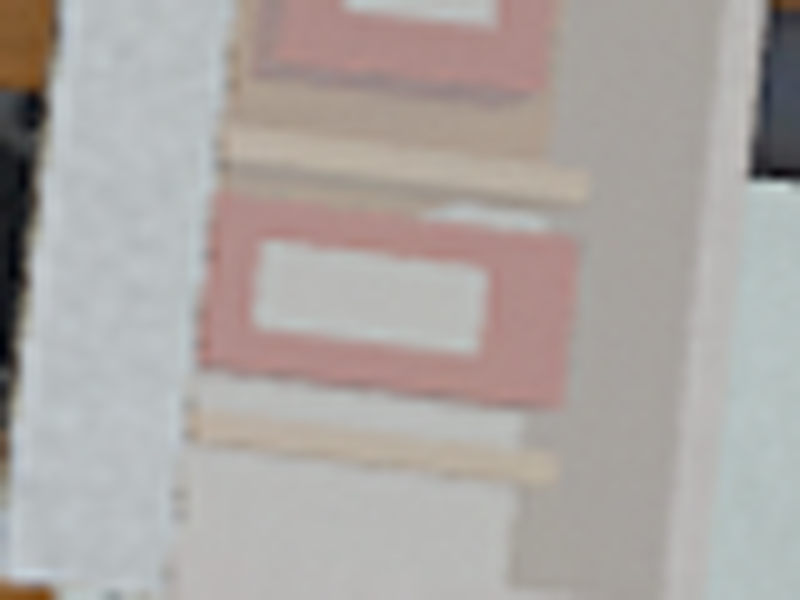

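Run:
```python
from h import *
print((proj("top",place(CUP,[(175,-21,70),(175,-85,70),(175,0,60),(175,-106,60)]))-[300,170])*10)
```

```text
[[583.3701518  239.48831437]
 [565.1195615  412.02079622]
 [581.63211786 185.36498817]
 [551.59139089 468.94705204]]
```

>>> {"api": "jog_arm", "payload": {"targets": [{"offset": [0,0.001,-0.001],"yaw": 0},{"offset": [0,0.002,-0.002],"yaw": 0},{"offset": [0,0.003,-0.003],"yaw": 0},{"offset": [0,0.003,-0.003],"yaw": 0}]}}

```text
time_s: 25.53
eef_pos: [479.0, -51.5, 44.7]
ee_rot: [-0.399, 0.914, -0.062, 0.045]
force: [0.5, 16.5, 5.5]
grip_width: -0.0
```

```bash
python3 r3.py 10 -53 45 2;  python3 snap.py b11t top 300 170 380 230
```

```text
cup [  5.6 -53.6  44.7]
t 25.53 tcp [479.  -51.5  44.7] jaw -8.5 ydir [-0.077 -0.674 -0.735] F [ 0.5 16.5  5.5] g -0.0 q [-0.01  0.66  1.78 -0.91  1.03  0.77]
[0.0, 0.001, -0.001]
[0.0, 0.002, -0.002]
[0.001, 0.003, -0.003]
3 [479. -56.  45.]
10.0
```

View pics/b11t.png

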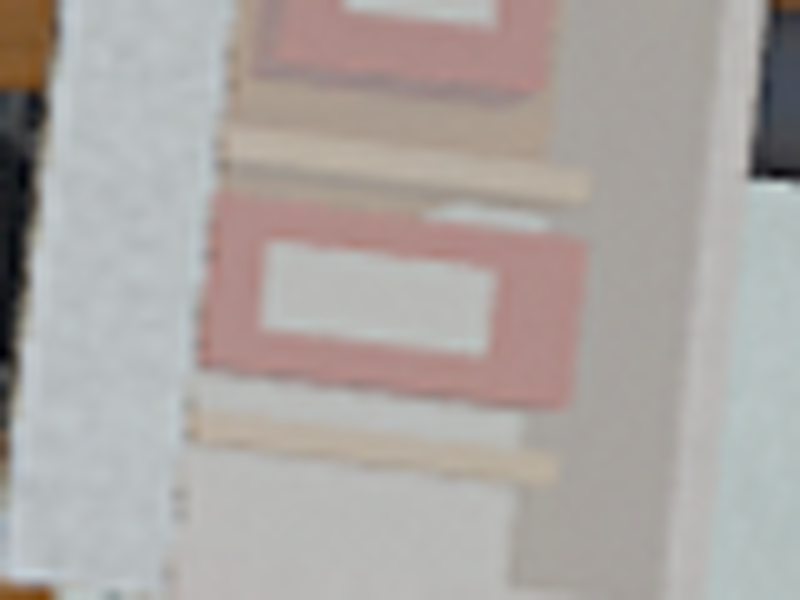

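>>> {"api": "jog_arm", "payload": {"targets": [{"offset": [0,-0.005,0.006],"yaw": 0},{"offset": [0,-0.02,0.022],"yaw": 0},{"offset": [0,-0.04,0.044],"yaw": 0},{"offset": [0,-0.06,0.065],"yaw": 0},{"offset": [0,-0.08,0.087],"yaw": 0},{"offset": [0,-0.1,0.109],"yaw": 0},{"offset": [0,-0.12,0.125],"yaw": 0},{"offset": [0,-0.15,0.12],"yaw": 0},{"offset": [0,-0.18,0.1],"yaw": 0},{"offset": [0,-0.2,0.08],"yaw": 0},{"offset": [0,-0.2,0.08],"yaw": 0}]}}

```text
time_s: 26.5
eef_pos: [506.4, 142.1, 142.3]
ee_rot: [-0.4, 0.913, -0.06, 0.048]
force: [0.4, 0.2, 0.1]
grip_width: 0.003
```

```bash
python3 -c "
from h import *
report()";python3 snap.py c1s side 130 80 340 320; python3 snap.py c1t top 130 100 410 270; python3 snap.py c2t top 300 170 380 230
```

```text
t 26.5 tcp [506.4 142.1 142.3] jaw -8.5 ydir [-0.071 -0.673 -0.736] F [0.4 0.2 0.1] g 0.003 q [ 0.33  0.66  1.44 -0.67  1.45  0.71]
2.5
2.857142857142857
10.0
```

View pics/c1s.png

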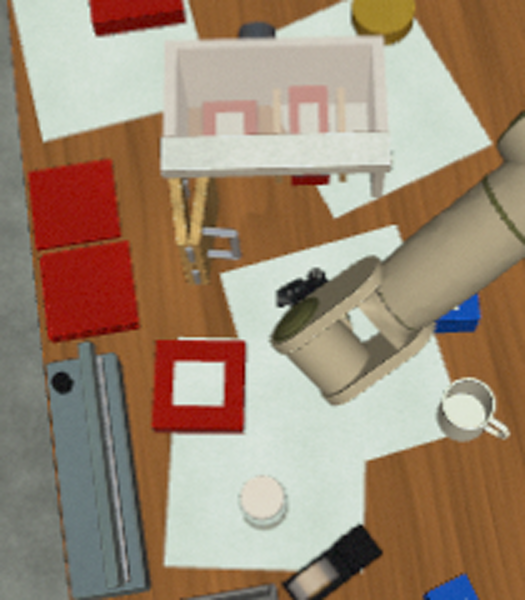

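View pics/c1t.png

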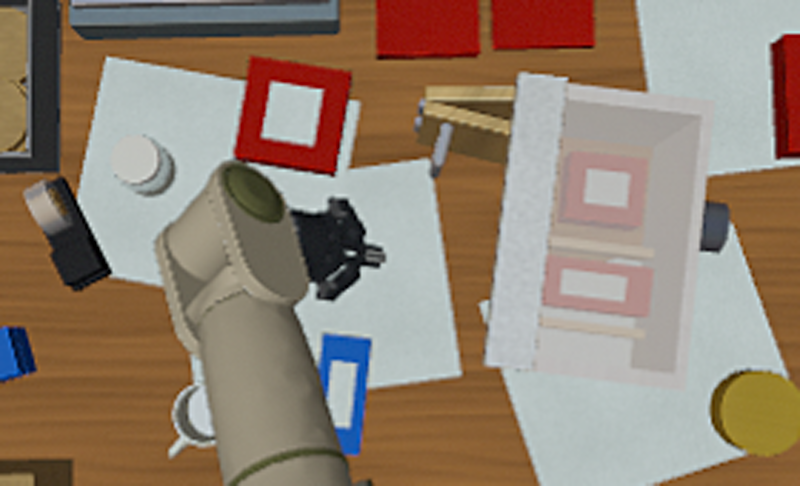

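View pics/c2t.png

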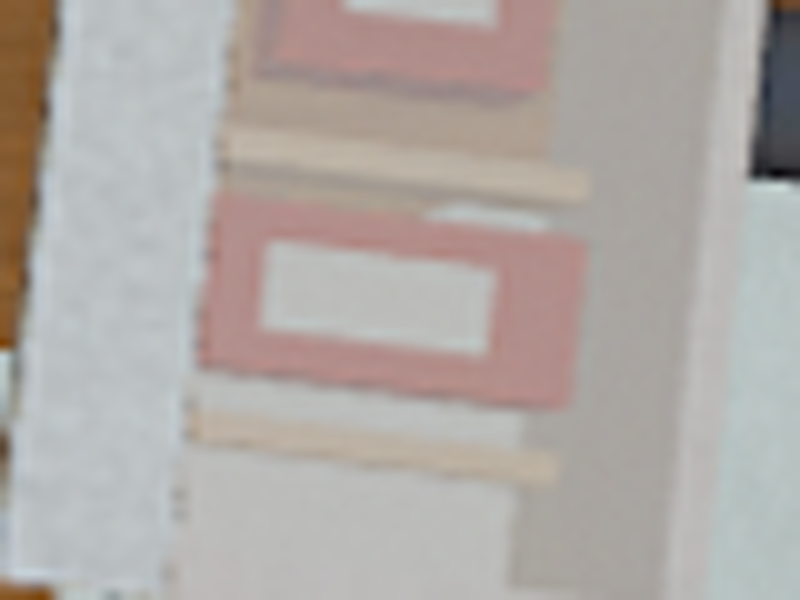

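The box sits in the right lane against the back board. The door is still folded and everything else is where it was, with the arm clear. Handing in.

```bash
python3 -c "
from rig import ctrl
print(ctrl.finish_job())"
```

```text
the job is handed in; nothing more can be done
None
```

The door is folded open and the long red box is fully in the right-hand lane, against the back board. I handed the job in at about 27 s of the 69 s allowed; no verdict came back.

**Door:** I gripped the top end of the handle bar with the hand upright, so its body passed just over the header. I then followed the arc to the stop. After I let go, the door stayed at about 1.45 rad, judged by the handle's position in both cameras.

**Tilt:** The moves allow only a turn about the finger axis, so I could not tilt the hand directly. I got about 43° of tilt towards the cupboard by repeatedly asking for poses just out of reach over the clear table to the right. During this, joint 3 sat at about 0.1865 rad. The given limit is 0.19 as printed, so this may be within rounding, but I could not confirm it.

**Box:** I gripped it lightly, slid it along the table into the lane and let go. I pushed it the rest of the way with closed fingers until the force rose from about 1 N to about 17 N.

**Last checks:**
- **Box:** its front edge matches the computed position of the back board in the top camera to within about half a pixel. It stands upright between the two lane walls, perhaps a degree off straight.
- **Other things:** the short box in the left bay, the flat box, jar, blue box, tin and tape dispenser looked unmoved. The arm partly hid the mug in the top view, but its handle was where it had been.
- **Contact:** the arm was touching nothing and the force reading was about 0.

The force readings I saw never passed about 20 N. No check failed.

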